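# Cover the crucibles on the furnace plate

## Robot

A 6-joint arm with a two-finger parallel gripper is mounted at the origin on the work surface. World frame = base frame: x ahead of the robot, y to its left, z up, the work surface at z = 0. Lengths are in m, angles in degrees, forces in N, time in s.
With the tool pointing down it reaches from about 0.4 to 0.825 m from the base axis. Payload 7 kg.
Tool frame: the origin (TCP) lies at the very end of the fingers, on their centre line; the grasp point (between the pads) lies 19 mm behind it; z points along the fingers, y is the line along which they close (so a half turn about z gives the same grasp; the last joint's range is limited). The gripper opens to 88 mm and grips with 3 to 60 N. Pads are 19 mm wide; open, the fingers measure 130 mm over their backs; the gripper's body (78 mm by 193 mm) begins 47 mm behind the grasp point.
Start: joints at [-57.634, 20.546, 0.682, 0, -70.136, -16.507], TCP at [0.184, -0.649, 0.192] pointing down, gripper open.
Joint ranges: [-176.03, 176.03], [-82.01, 121.73], [-58.28, 71.71], [-173.87, 95.51], [-174.79, -0.11], [-173.66, 173.66]. Speed limits (degrees/s): [136.94, 136.94, 172.46, 180, 180, 180].

## Interface

Orientations are given as [roll, pitch, yaw] about the fixed x, y, z axes, in that order (R = Rz(yaw) Ry(pitch) Rx(roll)).
In Python, from plant import ctrl, cams, workorder gives the robot as it stands.
- The arm moves only by the tool play_rows, never from a script. Its argument "motion" is a list of rows, each an object of numbers: "x", "y", "z": the shift along the tool's x, y, z normalised to -1 to 1, where 1 is 0.025 m; "rx", "ry", "rz": the turn, a rotation vector about the tool's x, y, z normalised to -1 to 1, where 1 is 4 degrees. A call has 1 to 20 rows; each row shifts and turns the commanded pose from where the row before left it, along the tool's axes as they then stand; what a row does not reach is not made up. A row lasts 1/8 s, in which the tool goes at most 62.5 mm and 10.7 degrees, less where a joint would pass 70% of its speed; a pose out of reach is approached as far as the arm can. A call with a number of a shift or a turn outside -1 to 1 is refused whole. A call with a gripper value outside its range is refused whole. "fingers" is the opening, from -1 (shut) to 1 (fully open), set as the call begins (left out, the last holds). The fingers move at their own pace and stop on an object; the grip force is fixed at half the most. Time passes only in rows, so rows that do not move let the fingers close. It gives the time, the measured TCP pose, the force, the opening and the grip force at its end, in the units of the state.
- ctrl.get_obs(): the state, without advancing time (a new reading comes with each control period).
- cams.snapshot(name): name is "side" or "top"; returns the picture (420x560x3 uint8, blue, green, red); there is no depth.
- cams.get_calibration(name): a dict with "vertical_fov" (degrees; the focal length in pixels is half the picture's height over the tangent of half this angle, whatever the lens; pixels are square), "cx", "cy" (the principal point, pixels), "position" and "rotation" of the camera in the world. Camera axes: x right, y up, looking along -z (the intrinsics and any distortion apply to the point x, -y, -z); pixel columns grow to the right and rows downward; lengths in m; the calibration is good to about 2 mm. A picture is of the moment at which its call begins. get_calibration takes no time and is no camera call.
- workorder.close_job(): hands the job in; it is judged then, once.
The state is a dict: "clock": time; "joint_pos": joint angles; "qvel": joint speeds; "tau": joint torques, N m; "tool_pos": TCP position; "orientation": TCP orientation; "force": force on the tool from outside, world axes, zero at the start; "moment": the same for the moment, N m; "opening": finger opening in m; "gripper_force": force on a finger pad.
Only numpy, scipy, OpenCV 4.12 (cv2) and the standard library are available. Lean on these libraries where they do the work, as an engineer would, in place of code of your own. Each camera call takes 0.05 s, during which the arm holds its last target. There are 200 camera calls.

## Task

Cover the four clean porcelain crucibles standing on the furnace plate: put each loose white lid on the crucible it fits, so that it sits centred and level on the rim. Lower the lids gently rather than dropping them, leave the crucibles where they stand, and do not disturb the red-capped sample bottles.

Things in the scene. Friction and masses are not known exactly. Their poses are not given: they have to be found in the camera images.
- lid_small: Small round white porcelain lid, lying right way up on the table, about 20 g. Origin: centre of its underside, z up. Above it: tapered boss 0 to 5 mm (diameter 20 to 27 mm), disc of diameter 46 mm from 5 to 9 mm, round knob of diameter 13 mm from 9 to 23 mm. Seated on the small round crucible, the disc rests on the rim, its origin 27 mm above the crucible's.
- crucible_small: Small open round white porcelain crucible, tapering to its foot: rim diameter 40 mm outside, 34 mm inside, 32 mm high. Loose and light, standing on the tan furnace plate (fixed slab 250 x 250 mm, 15 mm thick). Origin: centre of its underside, z up; the rim is 32 mm above it.
- lid_medium: Medium round white porcelain lid, lying right way up on the table, about 35 g. Origin: centre of its underside, z up. Above it: tapered boss 0 to 5 mm (diameter 34 to 41 mm), disc of diameter 60 mm from 5 to 9 mm, round knob of diameter 13 mm from 9 to 23 mm. Seated on the medium round crucible, the disc rests on the rim, its origin 38 mm above the crucible's.
- crucible_medium: Medium open round white porcelain crucible, tapering to its foot: rim diameter 54 mm outside, 48 mm inside, 43 mm high. Loose and light, standing on the tan furnace plate (fixed slab 250 x 250 mm, 15 mm thick). Origin: centre of its underside, z up; the rim is 43 mm above it.
- lid_large: Large round white porcelain lid, lying right way up on the table, about 55 g. Origin: centre of its underside, z up. Above it: tapered boss 0 to 5 mm (diameter 48 to 55 mm), disc of diameter 74 mm from 5 to 9 mm, round knob of diameter 13 mm from 9 to 23 mm. Seated on the large round crucible, the disc rests on the rim, its origin 49 mm above the crucible's.
- crucible_large: Large open round white porcelain crucible, tapering to its foot: rim diameter 68 mm outside, 62 mm inside, 54 mm high. Loose and light, standing on the tan furnace plate (fixed slab 250 x 250 mm, 15 mm thick). Origin: centre of its underside, z up; the rim is 54 mm above it.
- lid_box: Rectangular white porcelain lid, right way up on the table, about 70 g. Origin: centre of its underside, z up. Above it: boss 62 x 32 mm from 0 to 4 mm, plate 86 x 56 mm from 4 to 9 mm, bar handle 30 mm (x) x 10 mm (y) from 9 to 23 mm; long sides along x. Seated on the rectangular crucible, long side along long side (either way round), its origin is 30 mm above the crucible's.
- crucible_box: Open rectangular white porcelain crucible (ashing box), 80 mm long (x) x 50 mm wide (y) x 34 mm high, walls 4 mm. Loose, on the same furnace plate. Origin: centre of its underside, z up; the rim is 34 mm above it.
- bottle_a: Bystander: closed white plastic sample bottle with red cap, diameter 58 mm, 105 mm high, standing to the robot's right of the lids. Origin: centre of its underside, z up. Leave alone.
- bottle_b: Bystander: closed white plastic sample bottle with red cap, diameter 58 mm, 105 mm high, standing to the robot's right of the lids. Origin: centre of its underside, z up. Leave alone.
Things that resemble listed ones, but are neither listed nor needed, are in the scene too. Leave any brown or purple look-alike of the lid_box alone.

How it is judged:
By the outcome, as a careful person would: the job done as asked, in the order asked, and still so for the second after the job is handed in, with the robot touching nothing.
It also fails if it takes over 102 s, if anything falls off the work surface, if the arm or the gripper's body presses on something with over 40 N, if the wrist force passes 120 N, or if a joint passes its speed limit or range.

## Working session

There is one attempt and no reset: what is moved stays moved. The work goes in short steps, Python scripts to look and compute and a tool call to move; the robot and the scene stay as the last step left them, time stands still between calls to the robot, and variables do not carry over. Pictures are saved under pics/ and viewed, at most 14 in all, crops included, and the job is handed in when it is done.

Besides the shell and the picture viewer there is one more tool, called after "Request:" in YAML: its name, and indented under it one key for each argument. play_rows: Moves the arm, as the interface text tells. Its arguments: {"type":"object","properties":{"motion":{"type":"array"},"fingers":{"type":"number"}},"required":["motion"]}

```bash
ls; mkdir -p pics
python3 - <<'E'
from plant import ctrl, cams
import cv2
o=ctrl.get_obs();print(o)
for n in ("top","side"):
    print(n,cams.get_calibration(n)); cv2.imwrite(f"pics/{n}0.png",cams.snapshot(n))
E
```

```text
pics
{'clock': 0.0, 'joint_pos': array([-5.76351092e+01,  2.05914637e+01,  6.33644371e-01, -1.79504105e-02,
       -7.01360584e+01, -1.65069559e+01]), 'qvel': array([-0.02794921, -0.09773829, -0.02129389,  0.03050463, -0.03539038,
        0.00434919]), 'tau': array([-3.73591929e-04, -5.82723820e+01,  2.93048304e+01,  6.99739963e+00,
        6.84063751e-03, -1.61254188e-04]), 'tool_pos': array([ 0.1842533 , -0.64880096,  0.19142826]), 'orientation': array([ 1.79905197e+02, -1.04968849e-02, -1.64148170e+02]), 'force': array([ 1.42126028, -0.28545095, -0.33259088]), 'moment': array([-0.01874179,  0.01733546,  0.03503795]), 'gripper_force': 0.0, 'opening': 0.08776459112058868}
top {'vertical_fov': 55.23765209017997, 'cx': 283.15442756392997, 'cy': 212.80285610730203, 'position': array([ 0.36564335, -0.08336374,  0.93977562]), 'rotation': array([  7.49123775,  -0.74653594, -91.00524981])}
side {'vertical_fov': 53.31029296006516, 'cx': 276.5422335904964, 'cy': 210.55256908663833, 'position': array([-0.03778337,  0.6373503 ,  0.58347295]), 'rotation': array([ 5.92629367e+01, -4.67763395e-03, -1.46747270e+02])}
```

View pics/top0.png

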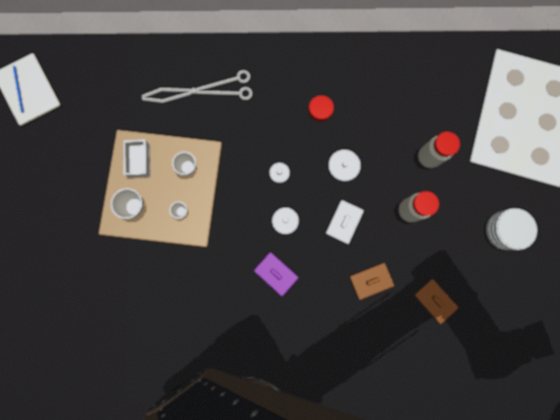

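View pics/side0.png

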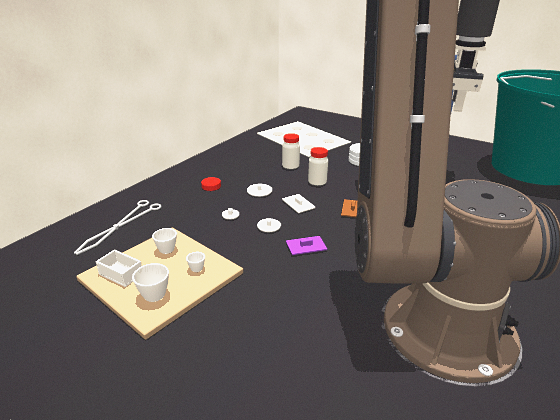

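The top view shows the crucibles on the plate: box (136,160), medium (184,163), large (127,204), small (178,211). The lids are small (280,173), medium (286,220), large (345,165) and white box (345,222), and the bottles are at about (440,150) and (420,205). The side view shows the same things, so I'll fit silhouettes in both cameras.

```bash
cat > h.py <<'E'
import numpy as np, cv2
from scipy.optimize import minimize
from scipy.spatial.transform import Rotation as R
from plant import cams
def project(n,P):
    c=cams.get_calibration(n); f=210/np.tan(np.radians(c["vertical_fov"]/2))
    q=R.from_euler("xyz",c["rotation"],degrees=True).inv().apply(np.atleast_2d(P)-c["position"])
    return np.c_[c["cx"]+f*q[:,0]/-q[:,2], c["cy"]-f*q[:,1]/-q[:,2]]
def ray(n,uv,z):
    c=cams.get_calibration(n); f=210/np.tan(np.radians(c["vertical_fov"]/2))
    d=R.from_euler("xyz",c["rotation"],degrees=True).apply([(uv[0]-c["cx"])/f,-(uv[1]-c["cy"])/f,-1])
    return c["position"]+d*(z-c["position"][2])/d[2]
t=np.linspace(0,2*np.pi,60)[:-1]
def ring(d,z): return np.c_[d/2*np.cos(t),d/2*np.sin(t),0*t+z]
def rect(a,b,z): return np.array([[sx*a/2,sy*b/2,z] for sx,sy in((1,1),(-1,1),(-1,-1),(1,-1))])
def shapes(name,foot=0.65):
    d={"small":(.046,.040,.032),"medium":(.060,.054,.043),"large":(.074,.068,.054)}
    k,s=name.split("_")
    if k=="lid":
        return np.r_[rect(.086,.056,.004),rect(.086,.056,.009)] if s=="box" else np.r_[ring(d[s][0],.005),ring(d[s][0],.009),ring(.013,.023)]
    if k=="plate": return np.r_[rect(.25,.25,.0),rect(.25,.25,.015)]
    if s=="box": return np.r_[rect(.08,.05,.015),rect(.08,.05,.049)]
    return np.r_[ring(d[s][1]*foot,.015),ring(d[s][1],d[s][2]+.015)]
def soft(img,name):
    b=img.astype(float)
    if name.startswith("cruc"):
        r=(b[...,0]+5)/(b[...,2]+5); return np.clip((r-.66)/(.92-.66),0,1)
    return np.clip((b.max(2)-20)/130,0,1)
def fit(n,img,name,uv0,yaw=None,foot=0.65,dz=0.):
    m=soft(img,name); z0={"lid":.009,"cru":.045,"pla":.015}[name[:3]]+dz
    p=ray(n,uv0,z0)[:2]; box=name.endswith("box") or name=="plate_x"
    def pred(v):
        S=shapes(name,v[2]/100 if not box else foot)+[0,0,dz]
        P=R.from_euler("z",v[2] if box else 0,degrees=True).apply(S)+[v[0]/1e3,v[1]/1e3,0]
        h=cv2.convexHull(project(n,P).astype(np.float32))[:,0]
        return h
    def crop(v):
        h=pred(v); a=np.floor(h.min(0)).astype(int)-9; b=np.ceil(h.max(0)).astype(int)+9
        return np.maximum(a,0),np.minimum(b,[560,420])
    v0=np.array([p[0]*1e3,p[1]*1e3,yaw if box else foot*100])
    for it in range(2):
        a,b=crop(v0)
        def cost(v):
            s=8; h=(pred(v)-a+.5)*s-.5
            M=np.zeros(((b-a)[::-1]*s),np.uint8); cv2.fillPoly(M,[np.round(h*16).astype(np.int32)],255,shift=4)
            M=cv2.resize(M,tuple(int(q) for q in b-a),interpolation=cv2.INTER_AREA)/255.
            w=np.zeros_like(M,np.uint8); cv2.fillPoly(w,[np.round(h/s).astype(np.int32)],1); w=cv2.dilate(w,np.ones((9,9)))
            return (((M-m[a[1]:b[1],a[0]:b[0]])**2)*w).sum()
        r=minimize(cost,v0,method="Nelder-Mead",options=dict(initial_simplex=v0+np.array([[0,0,0],[6,0,0],[0,6,0],[0,0,8]]),xatol=.05,fatol=.01)); v0=r.x
    return r.x,r.fun,pred(r.x)
E
cat > m.py <<'E'
from h import *
guess={"top":{"lid_small":(280,173),"lid_medium":(286,220),"lid_large":(345,165),"lid_box":(345,222),"crucible_small":(178,211),"crucible_medium":(184,163),"crucible_large":(127,204),"crucible_box":(136,160)},
"side":{"lid_small":(231,214),"lid_medium":(269,226),"lid_large":(260,190),"lid_box":(299,204),"crucible_small":(196,262),"crucible_medium":(165,240),"crucible_large":(151,282),"crucible_box":(118,267)}}
if __name__=="__main__":
  for n in guess:
    img=cv2.imread(f"pics/{n}0.png"); big=cv2.resize(img,None,fx=4,fy=4,interpolation=cv2.INTER_CUBIC)
    for k,g in guess[n].items():
        v,c,h=fit(n,img,k,g,yaw=-30 if k=="lid_box" else 85)
        if k=="lid_box":
            v2,c2,h2=fit(n,img,k,g,yaw=60)
            if c2<c: v,c,h=v2,c2,h2
        print(n,k,np.round(v,1),round(c,1))
        cv2.polylines(big,[np.round((h+.5)*4-.5).astype(int)],True,(0,0,255),1)
    a,b=((380,480),(1520,1020)) if n=="top" else ((300,680),(1340,1220))
    cv2.imwrite(f"pics/{n}_fit.png",cv2.resize(big[a[1]:b[1],a[0]:b[0]],(800,int(800*(b[1]-a[1])/(b[0]-a[0])))))
  for uv in ((425,205),(447,145)): print("bottle top",ray("top",uv,.105))
  for uv in ((318,153),(291,138)): print("bottle top side",ray("side",uv,.105))
  for uv in ((118,131),(221,143),(207,246),(100,234)): print("plate",ray("top",uv,.015).round(4))
  for uv in ((170,210),(242,271),(146,328),(79,277)): print("plate side",ray("side",uv,.015).round(4))
E
python3 m.py
```

```text
top lid_small [585.1 -90.1  64.5] 47.5
top lid_medium [ 470.  -101.5   67.1] 69.8
top lid_large [ 601.4 -245.6   66.5] 73.7
top lid_box [ 465.4 -240.6  -26.8] 98.7
top crucible_small [494.  139.   77.3] 27.1
top crucible_medium [599.7 125.8  70.8] 30.8
top crucible_large [507.6 247.8  64.7] 38.6
top crucible_box [603.1 239.3  91. ] 322.7
side lid_small [587.6 -92.3  65.7] 49.4
side lid_medium [ 471.4 -103.6   63.8] 62.5
side lid_large [ 603.2 -247.6   63.9] 60.6
side lid_box [ 468.  -242.6  -26.6] 75.5
side crucible_small [496.8 136.5  58.4] 49.6
side crucible_medium [600.1 125.3  53.1] 191.8
side crucible_large [511.1 244.3  61.6] 154.7
side crucible_box [605.9 244.8  92.7] 502.4
bottle top [ 0.48709751 -0.39618015  0.105     ]
bottle top [ 0.6171325  -0.45221824  0.105     ]
bottle top side [ 0.48223793 -0.37591852  0.105     ]
bottle top side [ 0.61110918 -0.43563894  0.105     ]
plate [0.6892 0.2912 0.015 ]
plate [0.6564 0.047  0.015 ]
plate [0.413  0.0784 0.015 ]
plate [0.4446 0.3235 0.015 ]
plate side [ 0.7253 -0.0089  0.015 ]
plate side [0.4095 0.0899 0.015 ]
plate side [0.456  0.3142 0.015 ]
plate side [0.6834 0.2933 0.015 ]
```

View pics/top_fit.png

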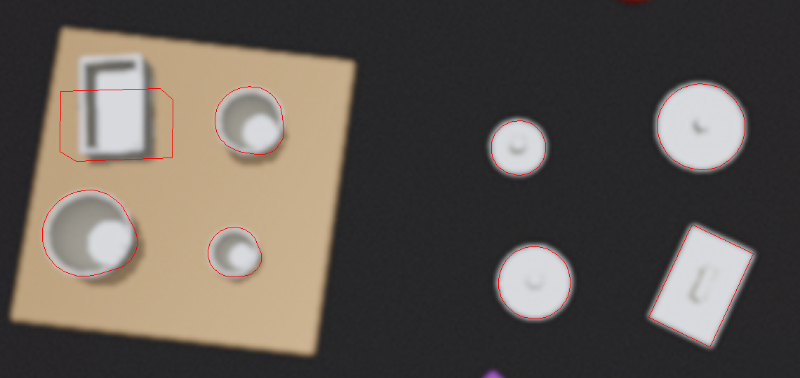

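View pics/side_fit.png

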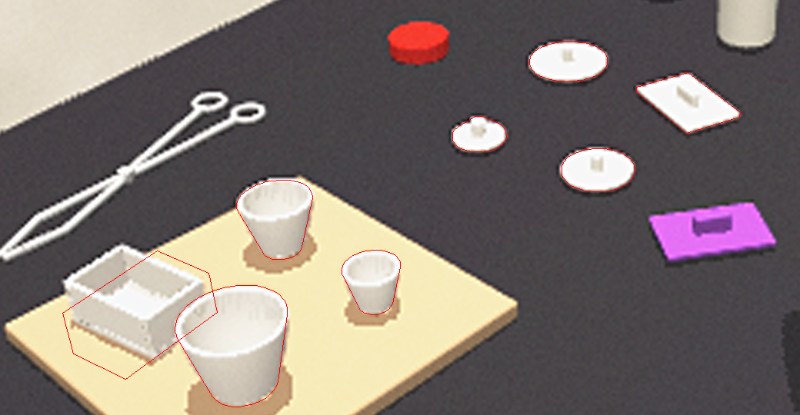

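The outlines fit all the round items and the box lid in both views. Only the box crucible was seeded with the wrong yaw: its long side runs along x. Now I'll make the first move, turning the tool to yaw 180 and heading for the large lid.

Request:
play_rows:
  motion:
    - {"rz": 0.99}
    - {"rz": 0.99}
    - {"rz": 0.99}
    - {"rz": 0.99}
    - {"x": -1, "y": 0.96, "z": 0.2}
    - {"x": -1, "y": 0.96, "z": 0.2}
    - {"x": -1, "y": 0.96, "z": 0.2}
    - {"x": -1, "y": 0.96, "z": 0.2}
    - {"x": -1, "y": 0.96, "z": 0.2}
    - {"x": -1, "y": 0.96, "z": 0.2}
    - {"x": -1, "y": 0.96, "z": 0.2}
    - {"x": -1, "y": 0.96, "z": 0.2}
    - {"x": -1, "y": 0.96, "z": 0.2}
    - {"x": -1, "y": 0.96, "z": 0.2}
    - {"x": -1, "y": 0.96, "z": 0.2}
    - {"x": -1, "y": 0.96, "z": 0.2}
    - {"x": -1, "y": 0.96, "z": 0.2}
    - {"x": -1, "y": 0.96, "z": 0.2}
    - {"x": -1, "y": 0.96, "z": 0.2}
    - {"x": -1, "y": 0.96, "z": 0.2}
  fingers: -0.1

```text
$.motion[0]: bad value
```

Run:
```python
from m import *
for n in guess:
    img=cv2.imread(f"pics/{n}0.png")
    for y in (0,-8,8):
        v,c,h=fit(n,img,"crucible_box",guess[n]["crucible_box"],yaw=y); print(n,v.round(1),round(c,1))
    cv2.imwrite(f"pics/mask_{n}.png",(soft(img,"cruc")*255).astype(np.uint8))
```

```text
Traceback (most recent call last):
  File "h.py", line 49, in fit
    r=minimize(cost,v0,method="Nelder-Mead",options=dict(initial_simplex=v0+np.array([[0,0,0],[6,0,0],[0,6,0],[0,0,8]]),xatol=.05,fatol=.01)); v0=r.x
  File "h.py", line 44, in cost
    s=8; h=(pred(v)-a+.5)*s-.5
            ~~~~^^^
  File "h.py", line 35, in pred
    h=cv2.convexHull(project(n,P).astype(np.float32))[:,0]
                     ~~~~~~~^^^^^
  File "h.py", line 6, in project
    c=cams.get_calibration(n); f=210/np.tan(np.radians(c["vertical_fov"]/2))
ValueError: time passes only in moves, steps and waits
```

The row probably needs all six keys. I also shouldn't have run a script alongside a move, so I'll do them one at a time.

Request:
play_rows:
  motion:
    - {"x": 0, "y": 0, "z": 0, "rx": 0, "ry": 0, "rz": 0.99}
    - {"x": 0, "y": 0, "z": 0, "rx": 0, "ry": 0, "rz": 0.99}
    - {"x": 0, "y": 0, "z": 0, "rx": 0, "ry": 0, "rz": 0.99}
    - {"x": 0, "y": 0, "z": 0, "rx": 0, "ry": 0, "rz": 0.99}
    - {"x": -1, "y": 0.96, "z": 0.2, "rx": 0, "ry": 0, "rz": 0}
    - {"x": -1, "y": 0.96, "z": 0.2, "rx": 0, "ry": 0, "rz": 0}
    - {"x": -1, "y": 0.96, "z": 0.2, "rx": 0, "ry": 0, "rz": 0}
    - {"x": -1, "y": 0.96, "z": 0.2, "rx": 0, "ry": 0, "rz": 0}
    - {"x": -1, "y": 0.96, "z": 0.2, "rx": 0, "ry": 0, "rz": 0}
    - {"x": -1, "y": 0.96, "z": 0.2, "rx": 0, "ry": 0, "rz": 0}
    - {"x": -1, "y": 0.96, "z": 0.2, "rx": 0, "ry": 0, "rz": 0}
    - {"x": -1, "y": 0.96, "z": 0.2, "rx": 0, "ry": 0, "rz": 0}
    - {"x": -1, "y": 0.96, "z": 0.2, "rx": 0, "ry": 0, "rz": 0}
    - {"x": -1, "y": 0.96, "z": 0.2, "rx": 0, "ry": 0, "rz": 0}
    - {"x": -1, "y": 0.96, "z": 0.2, "rx": 0, "ry": 0, "rz": 0}
    - {"x": -1, "y": 0.96, "z": 0.2, "rx": 0, "ry": 0, "rz": 0}
  fingers: -0.1

```text
clock: 2.1
tool_pos: [0.4849, -0.3602, 0.1319]
orientation: [180.0, -0.0, -180.0]
force: [-0.3, -0.0, 0.1]
opening: 0.0396
gripper_force: 0.0
```

Request:
play_rows:
  motion:
    - {"x": -0.94, "y": 0.908, "z": 0.3, "rx": 0, "ry": 0, "rz": 0}
    - {"x": -0.94, "y": 0.908, "z": 0.3, "rx": 0, "ry": 0, "rz": 0}
    - {"x": -0.94, "y": 0.908, "z": 0.3, "rx": 0, "ry": 0, "rz": 0}
    - {"x": -0.94, "y": 0.908, "z": 0.3, "rx": 0, "ry": 0, "rz": 0}
    - {"x": -0.94, "y": 0.908, "z": 0.3, "rx": 0, "ry": 0, "rz": 0}
    - {"x": 0, "y": 0, "z": 0.9, "rx": 0, "ry": 0, "rz": 0}
    - {"x": 0, "y": 0, "z": 0.9, "rx": 0, "ry": 0, "rz": 0}
    - {"x": 0, "y": 0, "z": 0.6, "rx": 0, "ry": 0, "rz": 0}
    - {"x": 0, "y": 0, "z": 0.4, "rx": 0, "ry": 0, "rz": 0}
    - {"x": 0, "y": 0, "z": 0.2, "rx": 0, "ry": 0, "rz": 0}
    - {"x": 0, "y": 0, "z": 0.2, "rx": 0, "ry": 0, "rz": 0}
    - {"x": 0, "y": 0, "z": 0.1, "rx": 0, "ry": 0, "rz": 0}
    - {"x": 0, "y": 0, "z": 0, "rx": 0, "ry": 0, "rz": 0}

```text
clock: 3.72
tool_pos: [0.6019, -0.2477, 0.0125]
orientation: [-180.0, 0.0, -180.0]
force: [-0.2, -0.6, -0.0]
opening: 0.0397
gripper_force: 0.0
```

Run:
```python
from m import *
img=cams.snapshot("side"); cv2.imwrite("pics/side1.png",img)
p=project("side",[.602,-.247,.015])[0].astype(int)
a=np.maximum(p-[80,70],0); cv2.imwrite("pics/side1c.png",cv2.resize(img[a[1]:a[1]+120,a[0]:a[0]+160],None,fx=5,fy=5,interpolation=cv2.INTER_CUBIC))
for n in guess:
    img=cv2.imread(f"pics/{n}0.png")
    for y in (0,-8,8):
        v,c,h=fit(n,img,"crucible_box",guess[n]["crucible_box"],yaw=y); print(n,v.round(1),round(c,1))
```

```text
top [618.1 241.    2.1] 14.8
top [618.1 241.1   2.2] 15.0
top [618.1 241.    2.1] 14.8
side [617.8 237.    4.1] 391.9
side [618.4 237.2   4.2] 390.5
side [614.6 235.9  10.3] 422.9
```

View pics/side1c.png

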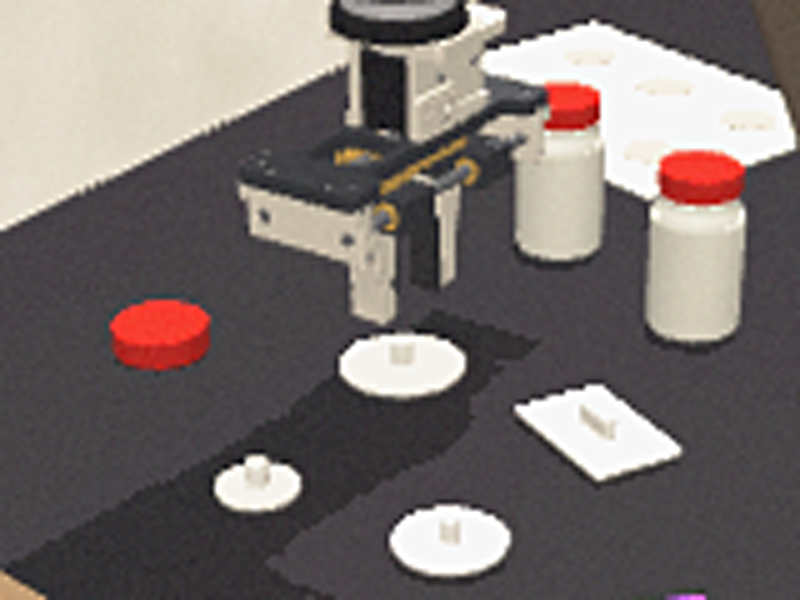

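The fingers look about 20 mm higher than reported: the tip midpoint in the crop is (402,302), against about (400,355) expected. I'll check whether the picture is stale or the reported pose is off.

Run:
```python
from m import *
from plant import ctrl
o=ctrl.get_obs(); print(o["clock"],o["tool_pos"],o["opening"],o["force"])
a=cv2.imread("pics/side1.png"); img=cams.snapshot("side"); cv2.imwrite("pics/side2.png",img)
print(cv2.absdiff(a,img).max(2).__gt__(25).sum())
p=project("side",[.602,-.247,.015])[0].astype(int); q=p-[80,70]; print(q)
P=np.array([[.602,-.247+s,z] for s in(-.02,.02) for z in (.0125,.03)]); print((project("side",P)-q)*5)
cv2.imwrite("pics/side2c.png",cv2.resize(img[q[1]:q[1]+120,q[0]:q[0]+160],None,fx=5,fy=5,interpolation=cv2.INTER_CUBIC))
img=cams.snapshot("top");cv2.imwrite("pics/top2.png",img)
```

```text
3.775 [ 0.60198082 -0.24769825  0.01264234] 0.03925446232989108 [ 0.34943465 -1.30939218  0.25227104]
226
[179 117]
[[421.78673672 341.47166218]
 [421.31149804 315.06847855]
 [382.45396301 367.9220079 ]
 [381.67560701 341.08540186]]
```

View pics/side2c.png

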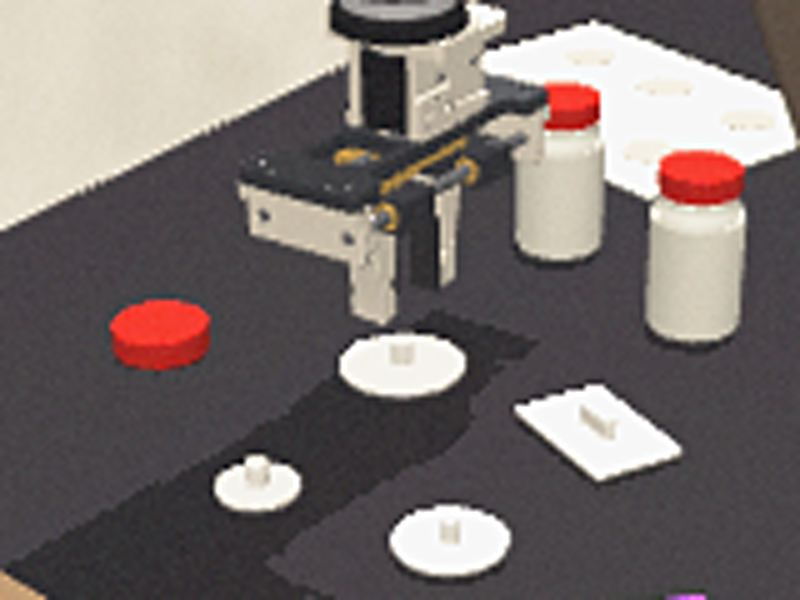

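Run:
```python
from m import *
from plant import ctrl
o=ctrl.get_obs(); print(o["joint_pos"])
img=cv2.imread("pics/top2.png")
p=project("top",[.602,-.247,.012])[0].astype(int); q=p-[80,60]; print(q)
for P in ([.602,-.247,.0125],[.602,-.247,.078],[.602,-.227,.0125],[.602,-.15,.078],[.602,-.344,.078]): print(P,((project("top",P)-q)*5).round())
cv2.imwrite("pics/top2c.png",cv2.resize(img[q[1]:q[1]+120,q[0]:q[0]+160],None,fx=5,fy=5,interpolation=cv2.INTER_CUBIC))
```

```text
[-5.22660869e+00  2.72861601e+01 -1.44316456e+01  4.04923350e-03
 -4.82490953e+01 -8.47546532e+01]
[265 103]
[0.602, -0.247, 0.0125] [[401. 305.]]
[0.602, -0.247, 0.078] [[426. 267.]]
[0.602, -0.227, 0.0125] [[359. 305.]]
[0.602, -0.15, 0.078] [[207. 270.]]
[0.602, -0.344, 0.078] [[644. 264.]]
```

View pics/top2c.png

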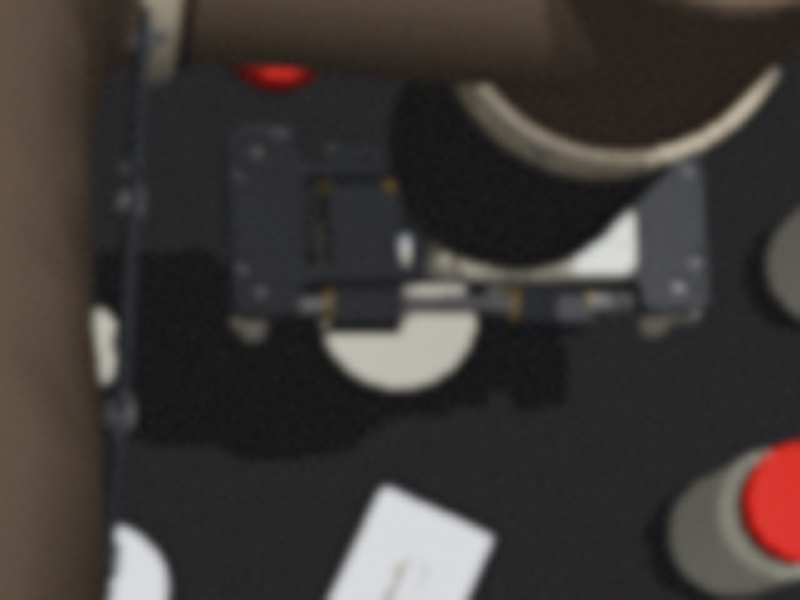

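Run:
```python
from m import *
print("base side",project("side",[[0,0,0],[0,0,.1],[0,0,.2]]).round(), "base top",project("top",[[0,0,0],[0,0,.1]]).round())
# start-pose tool in side0
print("start tcp side",project("side",[[.184,-.649,.192],[.184,-.649,.258]]).round())
a=np.array([179,117])
for dz in (0,.03):
  P=np.array([[.602+sx*.039,-.2477+sy*.0965,.0785+dz] for sx in(-1,1) for sy in(-1,1)]); print(dz,((project("side",P)-a)*5).round().tolist())
img=cv2.imread("pics/side0.png"); cv2.imwrite("pics/side0c.png",cv2.resize(img[20:140,400:560],None,fx=5,fy=5,interpolation=cv2.INTER_CUBIC))
```

```text
base side [[448. 329.]
 [460. 287.]
 [474. 240.]] base top [[243. 434.]
 [238. 455.]]
start tcp side [[453. 117.]
 [458.  94.]]
0 [[548.0, 210.0], [355.0, 333.0], [440.0, 181.0], [241.0, 297.0]]
0.03 [[548.0, 163.0], [354.0, 282.0], [439.0, 135.0], [237.0, 247.0]]
```

View pics/side0c.png

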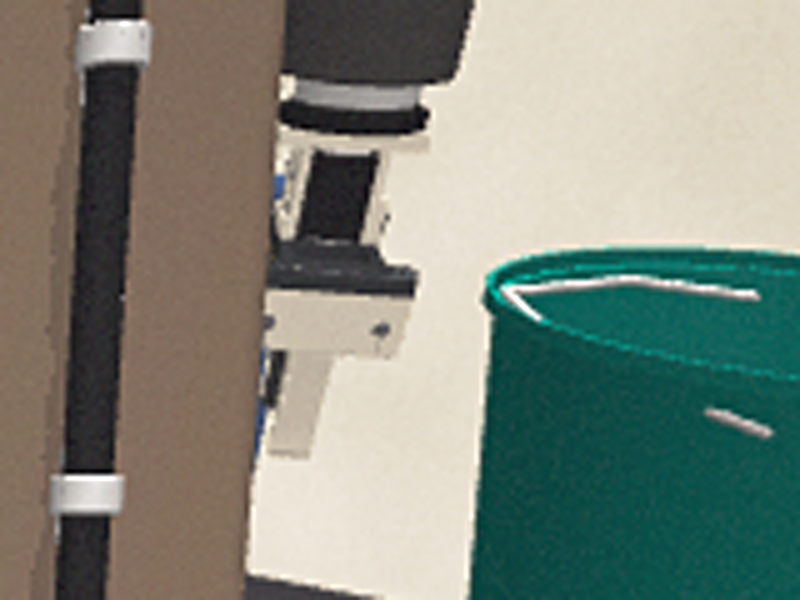

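The base projects correctly, but the gripper looks about 30 mm high both here and in the start picture. A harmless test is to close the fingers and see whether they stop on the 13 mm knob.

Request:
play_rows:
  motion:
    - {"x": 0, "y": 0, "z": 0, "rx": 0, "ry": 0, "rz": 0}
    - {"x": 0, "y": 0, "z": 0, "rx": 0, "ry": 0, "rz": 0}
    - {"x": 0, "y": 0, "z": 0, "rx": 0, "ry": 0, "rz": 0}
    - {"x": 0, "y": 0, "z": 0, "rx": 0, "ry": 0, "rz": 0}
    - {"x": 0, "y": 0, "z": 0, "rx": 0, "ry": 0, "rz": 0}
    - {"x": 0, "y": 0, "z": 0, "rx": 0, "ry": 0, "rz": 0}
  fingers: -1

```text
clock: 4.62
tool_pos: [0.6018, -0.2476, 0.0124]
orientation: [180.0, -0.0, -180.0]
force: [0.2, 0.3, 0.3]
opening: 0.0006
gripper_force: 0.0
```

The fingers closed on nothing, so the real fingertips are well away from the reported TCP. I'll touch an empty patch of table with closed fingers. The contact gives the z offset, and the side view at z = 0 gives xy.

Request:
play_rows:
  motion:
    - {"x": 0, "y": 0, "z": -1, "rx": 0, "ry": 0, "rz": 0}
    - {"x": 0.7, "y": 0.77, "z": 0, "rx": 0, "ry": 0, "rz": 0}
    - {"x": 0.7, "y": 0.77, "z": 0, "rx": 0, "ry": 0, "rz": 0}
    - {"x": 0.7, "y": 0.77, "z": 0, "rx": 0, "ry": 0, "rz": 0}
    - {"x": 0.7, "y": 0.77, "z": 0, "rx": 0, "ry": 0, "rz": 0}
    - {"x": 0, "y": 0, "z": 0.4, "rx": 0, "ry": 0, "rz": 0}
    - {"x": 0, "y": 0, "z": 0.4, "rx": 0, "ry": 0, "rz": 0}
    - {"x": 0, "y": 0, "z": 0.4, "rx": 0, "ry": 0, "rz": 0}
    - {"x": 0, "y": 0, "z": 0.3, "rx": 0, "ry": 0, "rz": 0}
    - {"x": 0, "y": 0, "z": 0, "rx": 0, "ry": 0, "rz": 0}

```text
clock: 5.88
tool_pos: [0.5312, -0.1709, -0.0012]
orientation: [-180.0, -0.1, 180.0]
force: [0.3, -0.1, 0.0]
opening: 0.0004
gripper_force: 0.0
```

Run:
```python
from m import *
from plant import ctrl
print(ctrl.get_obs()["tool_pos"])
img=cams.snapshot("side"); cv2.imwrite("pics/side3.png",img)
p=project("side",[.532,-.171,0])[0].astype(int); q=p-[80,80]; print(q,((project("side",[[.532,-.171,z] for z in(0,.02,.04)])-q)*5).round())
cv2.imwrite("pics/side3c.png",cv2.resize(img[q[1]:q[1]+120,q[0]:q[0]+160],None,fx=5,fy=5,interpolation=cv2.INTER_CUBIC))
```

```text
[ 0.53123341 -0.17094958 -0.00120309]
[184 129] [[402. 401.]
 [402. 369.]
 [401. 337.]]
```

View pics/side3c.png

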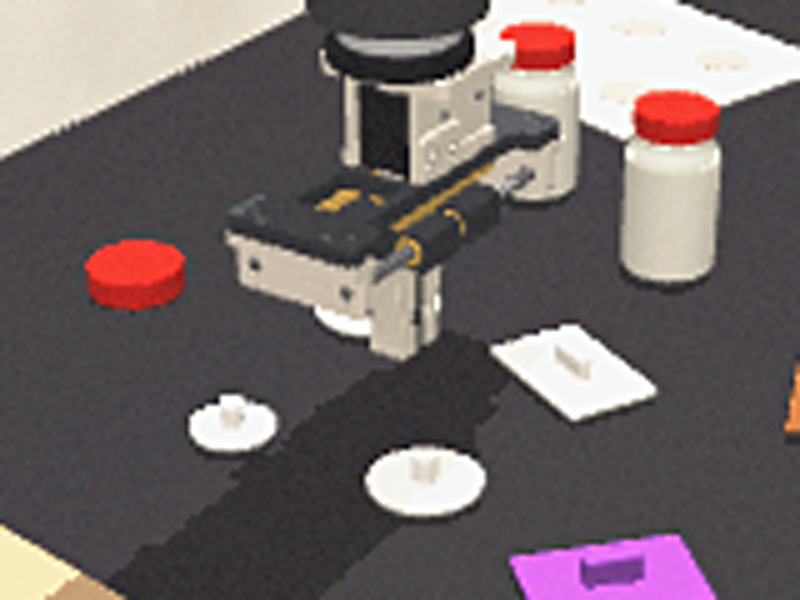

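The closed tips are at about (410,345) in the crop, so their true height is around 35 mm. I'll go down the rest of the way in small steps while watching the force.

Request:
play_rows:
  motion:
    - {"x": 0, "y": 0, "z": 0.4, "rx": 0, "ry": 0, "rz": 0}
    - {"x": 0, "y": 0, "z": 0.4, "rx": 0, "ry": 0, "rz": 0}
    - {"x": 0, "y": 0, "z": 0.16, "rx": 0, "ry": 0, "rz": 0}
    - {"x": 0, "y": 0, "z": 0, "rx": 0, "ry": 0, "rz": 0}

```text
clock: 6.42
tool_pos: [0.5314, -0.1706, -0.0246]
orientation: [-180.0, -0.1, -180.0]
force: [0.4, -0.8, 0.8]
opening: 0.0004
gripper_force: 0.0
```

Request:
play_rows:
  motion:
    - {"x": 0, "y": 0, "z": 0.08, "rx": 0, "ry": 0, "rz": 0}
    - {"x": 0, "y": 0, "z": 0.08, "rx": 0, "ry": 0, "rz": 0}
    - {"x": 0, "y": 0, "z": 0, "rx": 0, "ry": 0, "rz": 0}

```text
clock: 6.8
tool_pos: [0.5317, -0.1707, -0.0282]
orientation: [180.0, -0.0, -180.0]
force: [-0.3, 0.6, 1.0]
opening: 0.0003
gripper_force: 0.0
```

Request:
play_rows:
  motion:
    - {"x": 0, "y": 0, "z": 0.08, "rx": 0, "ry": 0, "rz": 0}
    - {"x": 0, "y": 0, "z": 0, "rx": 0, "ry": 0, "rz": 0}

```text
clock: 7.05
tool_pos: [0.5317, -0.1707, -0.0303]
orientation: [180.0, -0.0, -180.0]
force: [-0.4, -0.2, 0.0]
opening: 0.0006
gripper_force: 0.0
```

Request:
play_rows:
  motion:
    - {"x": 0, "y": 0, "z": 0.06, "rx": 0, "ry": 0, "rz": 0}
    - {"x": 0, "y": 0, "z": 0, "rx": 0, "ry": 0, "rz": 0}

```text
clock: 7.3
tool_pos: [0.5317, -0.1707, -0.0318]
orientation: [180.0, -0.0, -180.0]
force: [0.4, 0.4, 0.9]
opening: 0.0008
gripper_force: 0.0
```

Request:
play_rows:
  motion:
    - {"x": 0, "y": 0, "z": 0.06, "rx": 0, "ry": 0, "rz": 0}
    - {"x": 0, "y": 0, "z": 0, "rx": 0, "ry": 0, "rz": 0}

```text
clock: 7.55
tool_pos: [0.5316, -0.1707, -0.0333]
orientation: [180.0, -0.0, -180.0]
force: [-0.2, -0.8, 0.4]
opening: 0.0003
gripper_force: 0.0
```

Request:
play_rows:
  motion:
    - {"x": 0, "y": 0, "z": 0.06, "rx": 0, "ry": 0, "rz": 0}
    - {"x": 0, "y": 0, "z": 0, "rx": 0, "ry": 0, "rz": 0}

```text
clock: 7.8
tool_pos: [0.5319, -0.1707, -0.0339]
orientation: [-180.0, 0.0, -180.0]
force: [-2.3, 1.9, 8.2]
opening: 0.0006
gripper_force: 4.2
```

Run:
```python
from m import *
from plant import ctrl
print(ctrl.get_obs()["tool_pos"],ctrl.get_obs()["force"])
img=cams.snapshot("side"); cv2.imwrite("pics/side4.png",img)
p=project("side",[.532,-.171,0])[0].astype(int); q=p-[40,45]; print(q,((project("side",[[.532,-.171,z] for z in(0,.02,.04)])-q)*10).round())
cv2.imwrite("pics/side4c.png",cv2.resize(img[q[1]:q[1]+60,q[0]:q[0]+80],None,fx=10,fy=10,interpolation=cv2.INTER_CUBIC))
```

```text
[ 0.53190897 -0.17070562 -0.0338857 ] [-2.27379931  1.88203358  8.15922323]
[224 164] [[404. 452.]
 [403. 389.]
 [402. 324.]]
```

View pics/side4c.png

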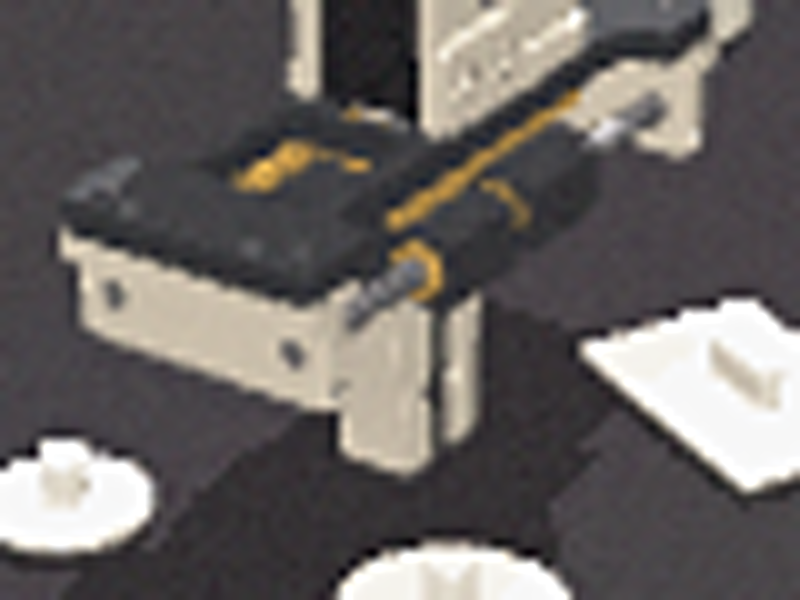

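Run:
```python
from m import *
x,y=.5319,-.1707; q=np.array([224,164])
for h in (.015,.018,.021):
  P=[[x+.0095,y+h,0],[x-.0095,y+h,0],[x-.0095,y,0],[x-.0095,y-h,0]]; print(h,((project("side",P)-q+.5)*10-.5).round().tolist())
for n,uv in (("A",(342,455)),("B",(403,477)),("J",(438,457)),("C",(476,432))):
  print(n,(ray("side",(np.array(uv)+.5)/10-.5+q,0.)-[x,y,0]).round(4))
```

```text
0.015 [[348.0, 471.0], [406.0, 491.0], [437.0, 467.0], [468.0, 444.0]]
0.018 [[342.0, 476.0], [399.0, 495.0], [437.0, 467.0], [474.0, 439.0]]
0.021 [[336.0, 480.0], [393.0, 500.0], [437.0, 467.0], [480.0, 435.0]]
A [0.0159 0.009  0.    ]
B [-0.0048  0.0095  0.    ]
J [-0.0068 -0.0046  0.    ]
C [-0.0079 -0.0216  0.    ]
```

The contact at 8 N puts the true tip z at the reported z + 33.7 mm, a constant tool-length difference. In xy, the reported TCP agrees with the top camera and the side camera is biased by about (+2.5,-2.5) mm, so I'll use the top-camera positions. Next I'll grasp the large lid.

Request:
play_rows:
  motion:
    - {"x": 0, "y": 0, "z": -0.8, "rx": 0, "ry": 0, "rz": 0}
    - {"x": 0, "y": 0, "z": -0.8, "rx": 0, "ry": 0, "rz": 0}
    - {"x": 0, "y": 0, "z": -0.8, "rx": 0, "ry": 0, "rz": 0}
    - {"x": -0.697, "y": -0.75, "z": 0, "rx": 0, "ry": 0, "rz": 0}
    - {"x": -0.697, "y": -0.75, "z": 0, "rx": 0, "ry": 0, "rz": 0}
    - {"x": -0.697, "y": -0.75, "z": 0, "rx": 0, "ry": 0, "rz": 0}
    - {"x": -0.697, "y": -0.75, "z": 0, "rx": 0, "ry": 0, "rz": 0}
    - {"x": 0, "y": 0, "z": 0.6, "rx": 0, "ry": 0, "rz": 0}
    - {"x": 0, "y": 0, "z": 0.6, "rx": 0, "ry": 0, "rz": 0}
    - {"x": 0, "y": 0, "z": 0.4, "rx": 0, "ry": 0, "rz": 0}
    - {"x": 0, "y": 0, "z": 0.2, "rx": 0, "ry": 0, "rz": 0}
    - {"x": 0, "y": 0, "z": 0.1, "rx": 0, "ry": 0, "rz": 0}
    - {"x": 0, "y": 0, "z": 0, "rx": 0, "ry": 0, "rz": 0}
  fingers: -0.1

```text
clock: 9.48
tool_pos: [0.6017, -0.2455, -0.0219]
orientation: [-180.0, 0.0, -180.0]
force: [-0.9, 0.6, -0.2]
opening: 0.0393
gripper_force: 0.0
```

Request:
play_rows:
  motion:
    - {"x": 0, "y": 0, "z": 0, "rx": 0, "ry": 0, "rz": 0}
    - {"x": 0, "y": 0, "z": 0, "rx": 0, "ry": 0, "rz": 0}
    - {"x": 0, "y": 0, "z": 0, "rx": 0, "ry": 0, "rz": 0}
    - {"x": 0, "y": 0, "z": 0, "rx": 0, "ry": 0, "rz": 0}
    - {"x": 0, "y": 0, "z": 0, "rx": 0, "ry": 0, "rz": 0}
  fingers: -1

```text
clock: 10.1
tool_pos: [0.6016, -0.2456, -0.022]
orientation: [-180.0, 0.0, -180.0]
force: [-0.3, 0.1, 2.0]
opening: 0.0119
gripper_force: 30.0
```

Request:
play_rows:
  motion:
    - {"x": 0, "y": 0, "z": -0.4, "rx": 0, "ry": 0, "rz": 0}
    - {"x": 0, "y": 0, "z": -0.88, "rx": 0, "ry": 0, "rz": 0}
    - {"x": 0, "y": 0, "z": -1, "rx": 0, "ry": 0, "rz": 0}
    - {"x": 0, "y": 0, "z": -1, "rx": 0, "ry": 0, "rz": 0}
    - {"x": 0.187, "y": 0.4, "z": -0.8, "rx": 0, "ry": 0, "rz": 0}
    - {"x": 0.187, "y": 0.8, "z": 0, "rx": 0, "ry": 0, "rz": 0}
    - {"x": 0.187, "y": 1, "z": 0, "rx": 0, "ry": 0, "rz": 0}
    - {"x": 0.187, "y": 1, "z": 0, "rx": 0, "ry": 0, "rz": 0}
    - {"x": 0.187, "y": 1, "z": 0, "rx": 0, "ry": 0, "rz": 0}
    - {"x": 0.187, "y": 1, "z": 0, "rx": 0, "ry": 0, "rz": 0}
    - {"x": 0.187, "y": 1, "z": 0, "rx": 0, "ry": 0, "rz": 0}
    - {"x": 0.187, "y": 1, "z": 0, "rx": 0, "ry": 0, "rz": 0}
    - {"x": 0.187, "y": 1, "z": 0, "rx": 0, "ry": 0, "rz": 0}
    - {"x": 0.187, "y": 1, "z": 0, "rx": 0, "ry": 0, "rz": 0}
    - {"x": 0.187, "y": 1, "z": 0, "rx": 0, "ry": 0, "rz": 0}
    - {"x": 0.187, "y": 1, "z": 0, "rx": 0, "ry": 0, "rz": 0}
    - {"x": 0.187, "y": 1, "z": 0, "rx": 0, "ry": 0, "rz": 0}
    - {"x": 0.187, "y": 1, "z": 0, "rx": 0, "ry": 0, "rz": 0}
    - {"x": 0.187, "y": 1, "z": 0, "rx": 0, "ry": 0, "rz": 0}
    - {"x": 0.187, "y": 1, "z": 0, "rx": 0, "ry": 0, "rz": 0}

```text
clock: 12.6
tool_pos: [0.5248, 0.1355, 0.0791]
orientation: [-180.0, -0.1, -180.0]
force: [0.5, 0.5, -1.2]
opening: 0.0113
gripper_force: 30.0
```

Request:
play_rows:
  motion:
    - {"x": 0.187, "y": 1, "z": 0, "rx": 0, "ry": 0, "rz": 0}
    - {"x": 0.187, "y": 1, "z": 0, "rx": 0, "ry": 0, "rz": 0}
    - {"x": 0.187, "y": 0.9, "z": 0, "rx": 0, "ry": 0, "rz": 0}
    - {"x": 0.187, "y": 0.62, "z": 0.2, "rx": 0, "ry": 0, "rz": 0}
    - {"x": 0, "y": 0, "z": 0.2, "rx": 0, "ry": 0, "rz": 0}
    - {"x": 0, "y": 0, "z": 0, "rx": 0, "ry": 0, "rz": 0}

```text
clock: 13.35
tool_pos: [0.507, 0.2217, 0.0689]
orientation: [-179.9, -0.1, -180.0]
force: [0.3, 0.3, -0.3]
opening: 0.0116
gripper_force: 30.0
```

Run:
```python
from m import *
from plant import ctrl
o=ctrl.get_obs(); print(o["tool_pos"],o["opening"],o["gripper_force"])
dz=o["tool_pos"][2]+.0337-.0115
img=cams.snapshot("side"); cv2.imwrite("pics/side5.png",img)
uv=project("side",[*o["tool_pos"][:2],.009+dz])[0]; print(uv)
v,c,h=fit("side",img,"lid_large",uv,dz=dz); print(v.round(1),c)
cv2.imwrite("pics/top5.png",cams.snapshot("top"))
q=np.round(uv).astype(int)-[60,40]; big=cv2.resize(img[q[1]:q[1]+100,q[0]:q[0]+130],None,fx=6,fy=6,interpolation=cv2.INTER_CUBIC)
cv2.polylines(big,[np.round((h-q+.5)*6).astype(int)],True,(0,0,255),1); cv2.imwrite("pics/side5c.png",big)
```

```text
[0.50698558 0.22167727 0.06893452] 0.011591627418987576 29.999930262565613
[157.8573858  254.90682213]
[335.4 382.3 130.4] 0.0
```

View pics/side5c.png

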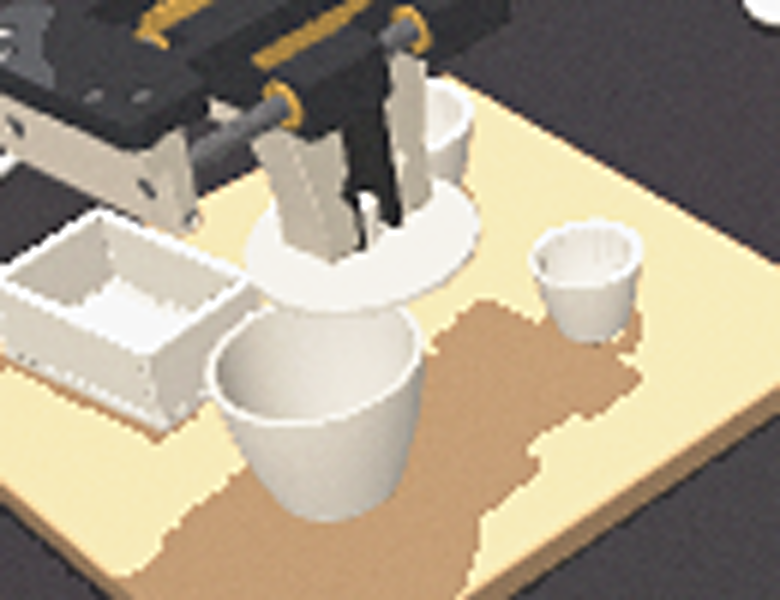

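The lid is held level, at crop (362,246), but still about 26 mm short in y. I'll measure the lid-to-TCP offset by matching the front arc of the disc edge.

```bash
cat > arc.py <<'E'
from m import *
def arcfit(n,img,circles,p0,span=100,rng=8,chan=None):
    """circles: (dia,z); maximise gradient along camera-facing arcs"""
    g=cv2.GaussianBlur(img.astype(np.float32),(0,0),.7)
    c=cams.get_calibration(n)["position"]; a0=np.arctan2(c[1]-p0[1],c[0]-p0[0])
    th=a0+np.radians(np.linspace(-span,span,121))
    rad=[]
    def samp(xy,e):
        out=[]
        for d,z in circles:
            r=d/2+e; P=np.c_[xy[0]+r*np.cos(th),xy[1]+r*np.sin(th),0*th+z]
            uv=project(n,P).astype(np.float32); out.append(cv2.remap(g,uv[None,:,0].copy(),uv[None,:,1].copy(),cv2.INTER_LINEAR)[0])
        return np.array(out)
    best=None
    def cost(v):
        xy=(v[0]/1e3,v[1]/1e3); D=np.abs(samp(xy,.0012)-samp(xy,-.0012)).max(-1); return -np.minimum(D,60).mean()
    v0=np.array(p0)*1e3
    G=[(cost(v0+[i,j]),i,j) for i in np.arange(-rng,rng+1) for j in np.arange(-rng,rng+1)]
    b=min(G); r=minimize(cost,v0+b[1:],method="Nelder-Mead",options=dict(initial_simplex=v0+b[1:]+np.array([[0,0],[.7,0],[0,.7]])))
    return r.x.round(1),round(r.fun,1)
D={"small":.046,"medium":.060,"large":.074}; Cr={"small":(.040,.047),"medium":(.054,.058),"large":(.068,.069)}
E
python3 - <<'E'
from arc import *
s0=cv2.imread("pics/side0.png")
for k,p in (("small",(.586,-.091)),("medium",(.471,-.103)),("large",(.602,-.247))): print(k,arcfit("side",s0,[(D[k],.007)],p))
for k,p in (("small",(.495,.138)),("medium",(.600,.125)),("large",(.509,.246))): print(k,[arcfit("side",s0,[Cr[k]],p,sp) for sp in(100,180)])
s5=cv2.imread("pics/side5.png"); z=.0689+.0337-.0115
for sp in (180,120,80): print("held",arcfit("side",s5,[(.074,z+.009)],(.507,.2217),sp),arcfit("side",s5,[(.074,z+.005)],(.507,.2217),sp))
E
```

```text
small (array([586.9, -90. ]), np.float64(-55.4))
medium (array([ 471.1, -101.6]), np.float64(-57.7))
large (array([ 602.3, -245.6]), np.float64(-50.5))Traceback (most recent call last):
  File "<stdin>", line 4, in <module>
  File "arc.py", line 18, in arcfit
    G=[(cost(v0+[i,j]),i,j) for i in np.arange(-rng,rng+1) for j in np.arange(-rng,rng+1)]
        ~~~~^^^^^^^^^^
  File "arc.py", line 16, in cost
    xy=(v[0]/1e3,v[1]/1e3); D=np.abs(samp(xy,.0012)-samp(xy,-.0012)).max(-1); return -np.minimum(D,60).mean()
                                     ~~~~^^^^^^^^^^
  File "arc.py", line 12, in samp
    uv=project(n,P).astype(np.float32); out.append(cv2.remap(g,uv[None,:,0].copy(),uv[None,:,1].copy(),cv2.INTER_LINEAR)[0])
       ~~~~~~~^^^^^
  File "h.py", line 6, in project
    c=cams.get_calibration(n); f=210/np.tan(np.radians(c["vertical_fov"]/2))
ValueError: time passes only in moves, steps and waits
```

```bash
python3 - <<'E'
s=open("h.py").read()
s=s.replace("def project","CAL={n:cams.get_calibration(n) for n in('top','side')}\ndef project",1).replace("c=cams.get_calibration(n);","c=CAL[n];")
open("h.py","w").write(s); a=open("arc.py").read().replace("cams.get_calibration(n)","CAL[n]"); open("arc.py","w").write(a)
E
python3 - <<'E'
from arc import *
s0=cv2.imread("pics/side0.png")
for k,p in (("small",(.495,.138)),("medium",(.600,.125)),("large",(.509,.246))): print(k,[arcfit("side",s0,[Cr[k]],p,sp) for sp in(100,180)])
s5=cv2.imread("pics/side5.png"); z=.0689+.0337-.0115
for sp in (180,120,80): print("held",arcfit("side",s5,[(.074,z+.009)],(.507,.2217),sp),arcfit("side",s5,[(.074,z+.005)],(.507,.2217),sp))
E
```

```text
small [(array([495.4, 138.1]), np.float64(-28.3)), (array([495.9, 137.7]), np.float64(-25.2))]
medium [(array([600. , 124.2]), np.float64(-29.1)), (array([601. , 122.9]), np.float64(-38.9))]
large [(array([508.5, 245.9]), np.float64(-33.2)), (array([509.2, 245.4]), np.float64(-29.5))]
held (array([508.9, 220. ]), np.float64(-18.9)) (array([513.3, 216.5]), np.float64(-19.1))
held (array([508.8, 220.3]), np.float64(-22.3)) (array([513. , 216.8]), np.float64(-22.8))
held (array([509. , 220.1]), np.float64(-19.9)) (array([513.1, 216.8]), np.float64(-19.9))
```

The held lid is centred on the TCP. The side camera's bias of (+1.9,-1.6) mm matches the earlier estimate, so the target for the large crucible is (507.3, 247.4).

Request:
play_rows:
  motion:
    - {"x": -0.012, "y": 0.5, "z": 0, "rx": 0, "ry": 0, "rz": 0}
    - {"x": 0, "y": 0.528, "z": 0, "rx": 0, "ry": 0, "rz": 0}
    - {"x": 0, "y": 0, "z": 0, "rx": 0, "ry": 0, "rz": 0}
    - {"x": 0, "y": 0, "z": 0.3, "rx": 0, "ry": 0, "rz": 0}
    - {"x": 0, "y": 0, "z": 0.3, "rx": 0, "ry": 0, "rz": 0}
    - {"x": 0, "y": 0, "z": 0.2, "rx": 0, "ry": 0, "rz": 0}
    - {"x": 0, "y": 0, "z": 0.1, "rx": 0, "ry": 0, "rz": 0}
    - {"x": 0, "y": 0, "z": 0.08, "rx": 0, "ry": 0, "rz": 0}
    - {"x": 0, "y": 0, "z": 0.04, "rx": 0, "ry": 0, "rz": 0}
    - {"x": 0, "y": 0, "z": 0, "rx": 0, "ry": 0, "rz": 0}

```text
clock: 14.7
tool_pos: [0.5082, 0.248, 0.0444]
orientation: [180.0, 0.0, -180.0]
force: [0.7, -1.6, 0.4]
opening: 0.0117
gripper_force: 30.0
```

Request:
play_rows:
  motion:
    - {"x": 0, "y": 0, "z": 0.03, "rx": 0, "ry": 0, "rz": 0}
    - {"x": 0, "y": 0, "z": 0, "rx": 0, "ry": 0, "rz": 0}

```text
clock: 14.95
tool_pos: [0.5082, 0.2481, 0.0437]
orientation: [180.0, 0.0, -180.0]
force: [0.2, 0.1, -1.0]
opening: 0.0118
gripper_force: 30.0
```

Request:
play_rows:
  motion:
    - {"x": 0.02, "y": -0.02, "z": 0.04, "rx": 0, "ry": 0, "rz": 0}
    - {"x": 0, "y": 0, "z": 0, "rx": 0, "ry": 0, "rz": 0}

```text
clock: 15.2
tool_pos: [0.5075, 0.2474, 0.0425]
orientation: [-180.0, -0.0, -180.0]
force: [-0.3, 0.1, -0.5]
opening: 0.0115
gripper_force: 30.0
```

Request:
play_rows:
  motion:
    - {"x": 0, "y": 0, "z": 0.03, "rx": 0, "ry": 0, "rz": 0}
    - {"x": 0, "y": 0, "z": 0, "rx": 0, "ry": 0, "rz": 0}

```text
clock: 15.45
tool_pos: [0.5077, 0.2476, 0.042]
orientation: [180.0, 0.0, -180.0]
force: [0.1, -0.7, 1.5]
opening: 0.0118
gripper_force: 30.0
```

Request:
play_rows:
  motion:
    - {"x": 0, "y": 0, "z": 0.02, "rx": 0, "ry": 0, "rz": 0}
    - {"x": 0, "y": 0, "z": 0, "rx": 0, "ry": 0, "rz": 0}

```text
clock: 15.7
tool_pos: [0.508, 0.2477, 0.042]
orientation: [180.0, 0.0, -180.0]
force: [-1.5, 0.1, 5.5]
opening: 0.0116
gripper_force: 30.0
```

Request:
play_rows:
  motion:
    - {"x": 0, "y": 0, "z": 0.02, "rx": 0, "ry": 0, "rz": 0}
    - {"x": 0, "y": 0, "z": 0, "rx": 0, "ry": 0, "rz": 0}

```text
clock: 15.95
tool_pos: [0.5082, 0.2478, 0.042]
orientation: [180.0, 0.1, -180.0]
force: [-2.1, -0.9, 9.0]
opening: 0.0117
gripper_force: 30.0
```

Contact came at exactly the predicted seat height. I'll release the lid and lift away, then check it in the image.

Request:
play_rows:
  motion:
    - {"x": 0, "y": 0, "z": -0.03, "rx": 0, "ry": 0, "rz": 0}
    - {"x": 0, "y": 0, "z": 0, "rx": 0, "ry": 0, "rz": 0}

```text
clock: 16.2
tool_pos: [0.5079, 0.2477, 0.042]
orientation: [180.0, 0.0, -180.0]
force: [-0.8, -0.0, 5.8]
opening: 0.0112
gripper_force: 30.0
```

Request:
play_rows:
  motion:
    - {"x": 0, "y": 0, "z": 0, "rx": 0, "ry": 0, "rz": 0}
    - {"x": 0, "y": 0, "z": 0, "rx": 0, "ry": 0, "rz": 0}
    - {"x": 0, "y": 0, "z": 0, "rx": 0, "ry": 0, "rz": 0}
    - {"x": 0, "y": 0, "z": -0.2, "rx": 0, "ry": 0, "rz": 0}
    - {"x": 0, "y": 0, "z": -0.6, "rx": 0, "ry": 0, "rz": 0}
    - {"x": 0, "y": 0, "z": -0.8, "rx": 0, "ry": 0, "rz": 0}
    - {"x": 0.05, "y": -1, "z": 0, "rx": 0, "ry": 0, "rz": 0}
    - {"x": 0.1, "y": -1, "z": 0, "rx": 0, "ry": 0, "rz": 0}
    - {"x": 0.1, "y": -1, "z": 0, "rx": 0, "ry": 0, "rz": 0}
    - {"x": 0.1, "y": -1, "z": 0, "rx": 0, "ry": 0, "rz": 0}
    - {"x": 0.1, "y": -1, "z": 0, "rx": 0, "ry": 0, "rz": 0}
    - {"x": 0.1, "y": -1, "z": 0, "rx": 0, "ry": 0, "rz": 0}
    - {"x": 0.1, "y": -1, "z": 0, "rx": 0, "ry": 0, "rz": 0}
    - {"x": 0.1, "y": -1, "z": 0, "rx": 0, "ry": 0, "rz": 0}
    - {"x": 0.15, "y": -1, "z": 0, "rx": 0, "ry": 0, "rz": 0}
    - {"x": 0.15, "y": -1, "z": 0, "rx": 0, "ry": 0, "rz": 0}
    - {"x": 0.15, "y": -1, "z": 0, "rx": 0, "ry": 0, "rz": 0}
    - {"x": 0.15, "y": -1, "z": 0, "rx": 0, "ry": 0, "rz": 0}
    - {"x": 0.15, "y": -1, "z": 0, "rx": 0, "ry": 0, "rz": 0}
    - {"x": 0.15, "y": -0.95, "z": 0, "rx": 0, "ry": 0, "rz": 0}
  fingers: -0.1

```text
clock: 18.7
tool_pos: [0.4655, -0.1031, 0.0815]
orientation: [-180.0, -0.0, 180.0]
force: [0.6, -0.4, -0.0]
opening: 0.0392
gripper_force: 0.0
```

Run:
```python
from arc import *
from plant import ctrl
print(ctrl.get_obs()["tool_pos"])
s=cams.snapshot("side"); cv2.imwrite("pics/side6.png",s); t=cams.snapshot("top"); cv2.imwrite("pics/top6.png",t)
z=.064
print("lid on large, side",arcfit("side",s,[(.074,z+.009)],(.509,.246),100),arcfit("side",s,[(.074,z+.005)],(.509,.246),80))
print("top", arcfit("top",t,[(.074,z+.009)],(.508,.247),180))
```

```text
[ 0.46554307 -0.10305439  0.08147591]
lid on large, side (array([508.7, 246.2]), np.float64(-35.4)) (array([512.6, 243.5]), np.float64(-33.3))
top (array([474.8, 251. ]), np.float64(-1.7))
```

The large lid sits at (508.7, 246.2), against (509.0, 245.5) for the crucible in the same camera, so it is centred. Next is the medium lid.

Request:
play_rows:
  motion:
    - {"x": -0.18, "y": 0.064, "z": 0.9, "rx": 0, "ry": 0, "rz": 0}
    - {"x": 0, "y": 0, "z": 0.9, "rx": 0, "ry": 0, "rz": 0}
    - {"x": 0, "y": 0, "z": 0.9, "rx": 0, "ry": 0, "rz": 0}
    - {"x": 0, "y": 0, "z": 0.6, "rx": 0, "ry": 0, "rz": 0}
    - {"x": 0, "y": 0, "z": 0.4, "rx": 0, "ry": 0, "rz": 0}
    - {"x": 0, "y": 0, "z": 0.3, "rx": 0, "ry": 0, "rz": 0}
    - {"x": 0, "y": 0, "z": 0.14, "rx": 0, "ry": 0, "rz": 0}
    - {"x": 0, "y": 0, "z": 0, "rx": 0, "ry": 0, "rz": 0}

```text
clock: 19.8
tool_pos: [0.4711, -0.0997, -0.0218]
orientation: [-180.0, 0.0, -180.0]
force: [0.1, -0.2, -0.4]
opening: 0.0394
gripper_force: 0.0
```

Request:
play_rows:
  motion:
    - {"x": 0, "y": 0, "z": 0, "rx": 0, "ry": 0, "rz": 0}
    - {"x": 0, "y": 0, "z": 0, "rx": 0, "ry": 0, "rz": 0}
    - {"x": 0, "y": 0, "z": 0, "rx": 0, "ry": 0, "rz": 0}
    - {"x": 0, "y": 0, "z": 0, "rx": 0, "ry": 0, "rz": 0}
    - {"x": 0, "y": 0, "z": 0, "rx": 0, "ry": 0, "rz": 0}
  fingers: -1

```text
clock: 20.42
tool_pos: [0.4711, -0.0996, -0.0217]
orientation: [180.0, 0.0, -180.0]
force: [-1.1, -0.0, 3.1]
opening: 0.0112
gripper_force: 30.0
```

Request:
play_rows:
  motion:
    - {"x": 0, "y": 0, "z": -0.5, "rx": 0, "ry": 0, "rz": 0}
    - {"x": 0, "y": 0, "z": -1, "rx": 0, "ry": 0, "rz": 0}
    - {"x": 0, "y": 0, "z": -1, "rx": 0, "ry": 0, "rz": 0}
    - {"x": 0, "y": 0, "z": -0.7, "rx": 0, "ry": 0, "rz": 0}
    - {"x": -0.424, "y": 0.704, "z": 0, "rx": 0, "ry": 0, "rz": 0}
    - {"x": -0.47, "y": 0.83, "z": 0, "rx": 0, "ry": 0, "rz": 0}
    - {"x": -0.47, "y": 0.83, "z": 0, "rx": 0, "ry": 0, "rz": 0}
    - {"x": -0.47, "y": 0.83, "z": 0, "rx": 0, "ry": 0, "rz": 0}
    - {"x": -0.47, "y": 0.83, "z": 0, "rx": 0, "ry": 0, "rz": 0}
    - {"x": -0.47, "y": 0.83, "z": 0, "rx": 0, "ry": 0, "rz": 0}
    - {"x": -0.47, "y": 0.83, "z": 0, "rx": 0, "ry": 0, "rz": 0}
    - {"x": -0.47, "y": 0.83, "z": 0, "rx": 0, "ry": 0, "rz": 0}
    - {"x": -0.47, "y": 0.83, "z": 0, "rx": 0, "ry": 0, "rz": 0}
    - {"x": -0.47, "y": 0.83, "z": 0, "rx": 0, "ry": 0, "rz": 0}
    - {"x": -0.47, "y": 0.83, "z": 0, "rx": 0, "ry": 0, "rz": 0}
    - {"x": 0, "y": 0, "z": 0, "rx": 0, "ry": 0, "rz": 0}
    - {"x": 0, "y": 0, "z": 0, "rx": 0, "ry": 0, "rz": 0}
    - {"x": 0, "y": 0, "z": 0, "rx": 0, "ry": 0, "rz": 0}

```text
clock: 22.68
tool_pos: [0.5988, 0.1251, 0.0581]
orientation: [-180.0, -0.0, 180.0]
force: [0.9, 0.9, -0.2]
opening: 0.012
gripper_force: 30.0
```

```bash
cat > held.py <<'E'
import sys
from arc import *
from plant import ctrl
k,tag=sys.argv[1:3]; o=ctrl.get_obs(); p=o["tool_pos"]; z=p[2]+.0217
s=cams.snapshot("side"); cv2.imwrite(f"pics/{tag}.png",s)
print(p.round(4),[arcfit("side",s,[(D[k],z+.009)],p[:2],sp) for sp in (120,80)])
E
python3 held.py medium side7
```

```text
[0.5988 0.1251 0.0581] [(array([599.5, 124. ]), np.float64(-43.4)), (array([599.4, 124.2]), np.float64(-35.0))]
```

Request:
play_rows:
  motion:
    - {"x": -0.04, "y": 0, "z": 0.3, "rx": 0, "ry": 0, "rz": 0}
    - {"x": 0, "y": 0, "z": 0.3, "rx": 0, "ry": 0, "rz": 0}
    - {"x": 0, "y": 0, "z": 0.2, "rx": 0, "ry": 0, "rz": 0}
    - {"x": 0, "y": 0, "z": 0.1, "rx": 0, "ry": 0, "rz": 0}
    - {"x": 0, "y": 0, "z": 0.06, "rx": 0, "ry": 0, "rz": 0}
    - {"x": 0, "y": 0, "z": 0.04, "rx": 0, "ry": 0, "rz": 0}
    - {"x": 0, "y": 0, "z": 0.04, "rx": 0, "ry": 0, "rz": 0}
    - {"x": 0, "y": 0, "z": 0.02, "rx": 0, "ry": 0, "rz": 0}
    - {"x": 0, "y": 0, "z": 0, "rx": 0, "ry": 0, "rz": 0}

```text
clock: 23.85
tool_pos: [0.6, 0.1255, 0.0317]
orientation: [180.0, 0.0, -180.0]
force: [0.1, -0.3, 0.0]
opening: 0.0118
gripper_force: 30.0
```

Request:
play_rows:
  motion:
    - {"x": 0, "y": 0, "z": 0.02, "rx": 0, "ry": 0, "rz": 0}
    - {"x": 0, "y": 0, "z": 0, "rx": 0, "ry": 0, "rz": 0}

```text
clock: 24.1
tool_pos: [0.6002, 0.1255, 0.0313]
orientation: [180.0, 0.0, -180.0]
force: [-1.2, -0.2, 1.2]
opening: 0.0117
gripper_force: 30.0
```

Request:
play_rows:
  motion:
    - {"x": 0, "y": 0, "z": 0, "rx": 0, "ry": 0, "rz": 0}
    - {"x": 0, "y": 0, "z": 0, "rx": 0, "ry": 0, "rz": 0}
    - {"x": 0, "y": 0, "z": 0, "rx": 0, "ry": 0, "rz": 0}
    - {"x": 0, "y": 0, "z": -0.2, "rx": 0, "ry": 0, "rz": 0}
    - {"x": 0, "y": 0, "z": -0.8, "rx": 0, "ry": 0, "rz": 0}
    - {"x": 0, "y": 0, "z": -1, "rx": 0, "ry": 0, "rz": 0}
    - {"x": 0.067, "y": -0.958, "z": 0, "rx": 0, "ry": 0, "rz": 0}
    - {"x": 0.067, "y": -0.958, "z": 0, "rx": 0, "ry": 0, "rz": 0}
    - {"x": 0.067, "y": -0.958, "z": 0, "rx": 0, "ry": 0, "rz": 0}
    - {"x": 0.067, "y": -0.958, "z": 0, "rx": 0, "ry": 0, "rz": 0}
    - {"x": 0.067, "y": -0.958, "z": 0, "rx": 0, "ry": 0, "rz": 0}
    - {"x": 0.067, "y": -0.958, "z": 0, "rx": 0, "ry": 0, "rz": 0}
    - {"x": 0.067, "y": -0.958, "z": 0, "rx": 0, "ry": 0, "rz": 0}
    - {"x": 0.067, "y": -0.958, "z": 0, "rx": 0, "ry": 0, "rz": 0}
    - {"x": 0.067, "y": -0.958, "z": 0, "rx": 0, "ry": 0, "rz": 0}
    - {"x": 0, "y": 0, "z": 0, "rx": 0, "ry": 0, "rz": 0}
    - {"x": 0, "y": 0, "z": 0, "rx": 0, "ry": 0, "rz": 0}
  fingers: -0.1

```text
clock: 26.22
tool_pos: [0.5846, -0.0907, 0.0807]
orientation: [-180.0, -0.0, 180.0]
force: [0.1, 0.4, -0.5]
opening: 0.0394
gripper_force: 0.0
```

Run:
```python
from arc import *
from plant import ctrl
print(ctrl.get_obs()["tool_pos"])
s=cams.snapshot("side"); cv2.imwrite("pics/side8.png",s)
z=.053
print("lid on medium",arcfit("side",s,[(.060,z+.009)],(.600,.125),100),arcfit("side",s,[(.060,z+.009)],(.600,.125),180))
```

```text
[ 0.58455627 -0.09071433  0.0807071 ]
lid on medium (array([601.6, 124.1]), np.float64(-31.2)) (array([602.3, 123.2]), np.float64(-42.5))
```

The medium lid is seated to within about 1.3 mm of centre. Next is the small lid.

Request:
play_rows:
  motion:
    - {"x": -0.02, "y": 0.02, "z": 0.9, "rx": 0, "ry": 0, "rz": 0}
    - {"x": 0, "y": 0, "z": 0.9, "rx": 0, "ry": 0, "rz": 0}
    - {"x": 0, "y": 0, "z": 0.9, "rx": 0, "ry": 0, "rz": 0}
    - {"x": 0, "y": 0, "z": 0.6, "rx": 0, "ry": 0, "rz": 0}
    - {"x": 0, "y": 0, "z": 0.4, "rx": 0, "ry": 0, "rz": 0}
    - {"x": 0, "y": 0, "z": 0.3, "rx": 0, "ry": 0, "rz": 0}
    - {"x": 0, "y": 0, "z": 0.1, "rx": 0, "ry": 0, "rz": 0}
    - {"x": 0, "y": 0, "z": 0, "rx": 0, "ry": 0, "rz": 0}

```text
clock: 27.28
tool_pos: [0.5858, -0.0895, -0.0211]
orientation: [180.0, 0.0, -180.0]
force: [-0.1, -0.8, -0.4]
opening: 0.0394
gripper_force: 0.0
```

Request:
play_rows:
  motion:
    - {"x": 0, "y": 0, "z": 0, "rx": 0, "ry": 0, "rz": 0}
    - {"x": 0, "y": 0, "z": 0, "rx": 0, "ry": 0, "rz": 0}
    - {"x": 0, "y": 0, "z": 0, "rx": 0, "ry": 0, "rz": 0}
    - {"x": 0, "y": 0, "z": 0, "rx": 0, "ry": 0, "rz": 0}
    - {"x": 0, "y": 0, "z": 0, "rx": 0, "ry": 0, "rz": 0}
  fingers: -1

```text
clock: 27.9
tool_pos: [0.5856, -0.0895, -0.0213]
orientation: [-180.0, 0.0, -180.0]
force: [-0.7, 1.1, 1.4]
opening: 0.0113
gripper_force: 30.0
```

Request:
play_rows:
  motion:
    - {"x": 0, "y": 0, "z": -0.5, "rx": 0, "ry": 0, "rz": 0}
    - {"x": 0, "y": 0, "z": -1, "rx": 0, "ry": 0, "rz": 0}
    - {"x": 0, "y": 0, "z": -1, "rx": 0, "ry": 0, "rz": 0}
    - {"x": 0, "y": 0, "z": -0.7, "rx": 0, "ry": 0, "rz": 0}
    - {"x": 0.3335, "y": 0.832, "z": 0, "rx": 0, "ry": 0, "rz": 0}
    - {"x": 0.3335, "y": 0.832, "z": 0, "rx": 0, "ry": 0, "rz": 0}
    - {"x": 0.3335, "y": 0.832, "z": 0, "rx": 0, "ry": 0, "rz": 0}
    - {"x": 0.3335, "y": 0.832, "z": 0, "rx": 0, "ry": 0, "rz": 0}
    - {"x": 0.3335, "y": 0.832, "z": 0, "rx": 0, "ry": 0, "rz": 0}
    - {"x": 0.3335, "y": 0.832, "z": 0, "rx": 0, "ry": 0, "rz": 0}
    - {"x": 0.3335, "y": 0.832, "z": 0, "rx": 0, "ry": 0, "rz": 0}
    - {"x": 0.3335, "y": 0.832, "z": 0, "rx": 0, "ry": 0, "rz": 0}
    - {"x": 0.3335, "y": 0.832, "z": 0, "rx": 0, "ry": 0, "rz": 0}
    - {"x": 0.3335, "y": 0.832, "z": 0, "rx": 0, "ry": 0, "rz": 0}
    - {"x": 0.3335, "y": 0.832, "z": 0, "rx": 0, "ry": 0, "rz": 0}
    - {"x": 0, "y": 0, "z": 0, "rx": 0, "ry": 0, "rz": 0}
    - {"x": 0, "y": 0, "z": 0, "rx": 0, "ry": 0, "rz": 0}
    - {"x": 0, "y": 0, "z": 0, "rx": 0, "ry": 0, "rz": 0}

```text
clock: 30.15
tool_pos: [0.4939, 0.1386, 0.0588]
orientation: [180.0, 0.0, 180.0]
force: [-0.9, 1.0, 0.2]
opening: 0.0114
gripper_force: 30.0
```

```bash
python3 held.py small side9
```

```text
[0.4939 0.1386 0.0588] [(array([494.4, 137.1]), np.float64(-32.5)), (array([494.5, 136.8]), np.float64(-29.3))]
```

Request:
play_rows:
  motion:
    - {"x": -0.032, "y": 0.032, "z": 0.4, "rx": 0, "ry": 0, "rz": 0}
    - {"x": 0, "y": 0, "z": 0.4, "rx": 0, "ry": 0, "rz": 0}
    - {"x": 0, "y": 0, "z": 0.3, "rx": 0, "ry": 0, "rz": 0}
    - {"x": 0, "y": 0, "z": 0.2, "rx": 0, "ry": 0, "rz": 0}
    - {"x": 0, "y": 0, "z": 0.08, "rx": 0, "ry": 0, "rz": 0}
    - {"x": 0, "y": 0, "z": 0.06, "rx": 0, "ry": 0, "rz": 0}
    - {"x": 0, "y": 0, "z": 0.04, "rx": 0, "ry": 0, "rz": 0}
    - {"x": 0, "y": 0, "z": 0, "rx": 0, "ry": 0, "rz": 0}

```text
clock: 31.2
tool_pos: [0.4946, 0.1401, 0.0217]
orientation: [180.0, 0.0, -180.0]
force: [0.1, 0.3, -0.6]
opening: 0.0117
gripper_force: 30.0
```

Request:
play_rows:
  motion:
    - {"x": 0, "y": 0, "z": 0.02, "rx": 0, "ry": 0, "rz": 0}
    - {"x": 0, "y": 0, "z": 0, "rx": 0, "ry": 0, "rz": 0}

```text
clock: 31.45
tool_pos: [0.4946, 0.14, 0.0212]
orientation: [180.0, 0.0, -180.0]
force: [-1.1, -0.4, -0.2]
opening: 0.0112
gripper_force: 30.0
```

Request:
play_rows:
  motion:
    - {"x": 0, "y": 0, "z": 0.02, "rx": 0, "ry": 0, "rz": 0}
    - {"x": 0, "y": 0, "z": 0, "rx": 0, "ry": 0, "rz": 0}

```text
clock: 31.7
tool_pos: [0.4947, 0.14, 0.0207]
orientation: [180.0, 0.0, -180.0]
force: [-0.7, -0.6, 1.2]
opening: 0.0116
gripper_force: 30.0
```

Request:
play_rows:
  motion:
    - {"x": 0, "y": 0, "z": 0.01, "rx": 0, "ry": 0, "rz": 0}
    - {"x": 0, "y": 0, "z": 0, "rx": 0, "ry": 0, "rz": 0}

```text
clock: 31.95
tool_pos: [0.4948, 0.1401, 0.0207]
orientation: [180.0, 0.0, -180.0]
force: [-0.3, -0.5, 6.2]
opening: 0.0118
gripper_force: 30.0
```

Request:
play_rows:
  motion:
    - {"x": 0, "y": 0, "z": -0.015, "rx": 0, "ry": 0, "rz": 0}
    - {"x": 0, "y": 0, "z": 0, "rx": 0, "ry": 0, "rz": 0}

```text
clock: 32.2
tool_pos: [0.4946, 0.1401, 0.0207]
orientation: [180.0, 0.0, -180.0]
force: [-0.7, 0.9, 2.5]
opening: 0.0116
gripper_force: 30.0
```

Request:
play_rows:
  motion:
    - {"x": 0, "y": 0, "z": 0, "rx": 0, "ry": 0, "rz": 0}
    - {"x": 0, "y": 0, "z": 0, "rx": 0, "ry": 0, "rz": 0}
    - {"x": 0, "y": 0, "z": 0, "rx": 0, "ry": 0, "rz": 0}
    - {"x": 0, "y": 0, "z": -0.4, "rx": 0, "ry": 0, "rz": 0}
    - {"x": 0, "y": 0, "z": -1, "rx": 0, "ry": 0, "rz": 0}
    - {"x": 0, "y": 0, "z": -1, "rx": 0, "ry": 0, "rz": 0}
    - {"x": 0.0735, "y": -0.9515, "z": 0, "rx": 0, "ry": 0, "rz": 0}
    - {"x": 0.0735, "y": -0.9515, "z": 0, "rx": 0, "ry": 0, "rz": 0}
    - {"x": 0.0735, "y": -0.9515, "z": 0, "rx": 0, "ry": 0, "rz": 0}
    - {"x": 0.0735, "y": -0.9515, "z": 0, "rx": 0, "ry": 0, "rz": 0}
    - {"x": 0.0735, "y": -0.9515, "z": 0, "rx": 0, "ry": 0, "rz": 0}
    - {"x": 0.0735, "y": -0.9515, "z": 0, "rx": 0, "ry": 0, "rz": 0}
    - {"x": 0.0735, "y": -0.9515, "z": 0, "rx": 0, "ry": 0, "rz": 0}
    - {"x": 0.0735, "y": -0.9515, "z": 0, "rx": 0, "ry": 0, "rz": 0}
    - {"x": 0.0735, "y": -0.9515, "z": 0, "rx": 0, "ry": 0, "rz": 0}
    - {"x": 0.0735, "y": -0.9515, "z": 0, "rx": 0, "ry": 0, "rz": 0}
    - {"x": 0.0735, "y": -0.9515, "z": 0, "rx": 0, "ry": 0, "rz": 0}
    - {"x": 0.0735, "y": -0.9515, "z": 0, "rx": 0, "ry": 0, "rz": 0}
    - {"x": 0.0735, "y": -0.9515, "z": 0, "rx": 0, "ry": 0, "rz": 0}
    - {"x": 0.0735, "y": -0.9515, "z": 0, "rx": 0, "ry": 0, "rz": 0}
  fingers: -0.1

```text
clock: 34.7
tool_pos: [0.469, -0.1938, 0.0815]
orientation: [-180.0, 0.0, -180.0]
force: [0.2, 0.3, 0.6]
opening: 0.0395
gripper_force: 0.0
```

Request:
play_rows:
  motion:
    - {"x": 0.0735, "y": -0.9515, "z": 0, "rx": 0, "ry": 0, "rz": 0}
    - {"x": 0.0735, "y": -0.9515, "z": 0, "rx": 0, "ry": 0, "rz": 0}
    - {"x": 0, "y": 0, "z": 0, "rx": 0, "ry": 0, "rz": 0.954}
    - {"x": 0, "y": 0, "z": 0, "rx": 0, "ry": 0, "rz": 0.954}
    - {"x": 0, "y": 0, "z": 0, "rx": 0, "ry": 0, "rz": 0.954}
    - {"x": 0, "y": 0, "z": 0, "rx": 0, "ry": 0, "rz": 0.954}
    - {"x": 0, "y": 0, "z": 0, "rx": 0, "ry": 0, "rz": 0.954}
    - {"x": 0, "y": 0, "z": 0, "rx": 0, "ry": 0, "rz": 0.954}
    - {"x": 0, "y": 0, "z": 0, "rx": 0, "ry": 0, "rz": 0.954}
    - {"x": 0, "y": 0, "z": 0, "rx": 0, "ry": 0, "rz": 0}
    - {"x": 0, "y": 0, "z": 0, "rx": 0, "ry": 0, "rz": 0}
    - {"x": 0, "y": 0, "z": 0, "rx": 0, "ry": 0, "rz": 0}

```text
clock: 36.2
tool_pos: [0.4653, -0.2406, 0.0809]
orientation: [180.0, 0.0, 153.4]
force: [-0.4, -0.6, -0.1]
opening: 0.0398
gripper_force: 0.0
```

Run:
```python
from arc import *
from plant import ctrl
o=ctrl.get_obs();print(o["tool_pos"],o["orientation"])
s=cams.snapshot("side"); cv2.imwrite("pics/side10.png",s); t=cams.snapshot("top"); cv2.imwrite("pics/top10.png",t)
z=.042
print("lid on small",[arcfit("side",s,[(.046,z+.009)],(.495,.138),sp) for sp in(100,180)])
a=s[195:345,60:260]; cv2.imwrite("pics/side10c.png",cv2.resize(a,None,fx=4,fy=4,interpolation=cv2.INTER_CUBIC))
for n,im in(("side",s),("top",t)):
    for y in(0,6):
        v,c,h=fit(n,im,"crucible_box",(118,267) if n=="side" else (136,160),yaw=y); print(n,"box",v.round(1),round(c,1))
```

```text
[ 0.46532295 -0.24060371  0.08089611] [1.79997901e+02 1.04676126e-02 1.53358106e+02]
lid on small [(array([495.6, 138.9]), np.float64(-28.4)), (array([496.3, 138.1]), np.float64(-24.6))]
side box [609.4 237.    5.3] 432.4
side box [502.  -14.3 354.2] 0.0
top box [618.1 241.    2.1] 14.9
top box [618.1 241.    2.1] 15.2
```

View pics/side10c.png

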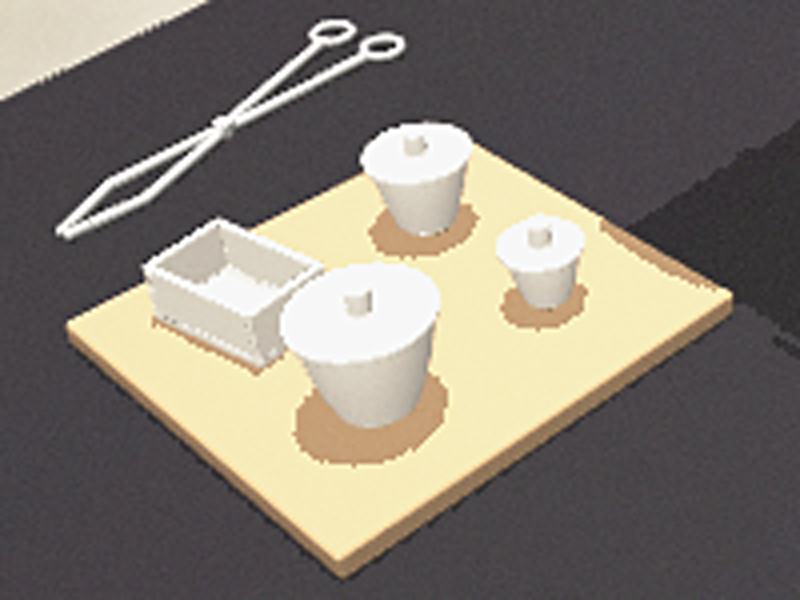

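All three round lids are level and centred: large (360,310), medium (416,155), small (540,245) in the crop. Now I'll grasp the box lid at yaw 153.4.

Request:
play_rows:
  motion:
    - {"x": 0, "y": 0, "z": 0.9, "rx": 0, "ry": 0, "rz": 0}
    - {"x": 0, "y": 0, "z": 0.9, "rx": 0, "ry": 0, "rz": 0}
    - {"x": 0, "y": 0, "z": 0.9, "rx": 0, "ry": 0, "rz": 0}
    - {"x": 0, "y": 0, "z": 0.6, "rx": 0, "ry": 0, "rz": 0}
    - {"x": 0, "y": 0, "z": 0.4, "rx": 0, "ry": 0, "rz": 0}
    - {"x": 0, "y": 0, "z": 0.3, "rx": 0, "ry": 0, "rz": 0}
    - {"x": 0, "y": 0, "z": 0.1, "rx": 0, "ry": 0, "rz": 0}
    - {"x": 0, "y": 0, "z": 0, "rx": 0, "ry": 0, "rz": 0}

```text
clock: 37.3
tool_pos: [0.4655, -0.2406, -0.0215]
orientation: [180.0, 0.0, 153.3]
force: [-0.1, 0.8, -0.2]
opening: 0.039
gripper_force: 0.0
```

Request:
play_rows:
  motion:
    - {"x": 0, "y": 0, "z": 0, "rx": 0, "ry": 0, "rz": 0}
    - {"x": 0, "y": 0, "z": 0, "rx": 0, "ry": 0, "rz": 0}
    - {"x": 0, "y": 0, "z": 0, "rx": 0, "ry": 0, "rz": 0}
    - {"x": 0, "y": 0, "z": 0, "rx": 0, "ry": 0, "rz": 0}
    - {"x": 0, "y": 0, "z": 0, "rx": 0, "ry": 0, "rz": 0}
  fingers: -1

```text
clock: 37.92
tool_pos: [0.4654, -0.2406, -0.0216]
orientation: [180.0, 0.0, 153.3]
force: [-0.5, 2.1, 2.2]
opening: 0.0099
gripper_force: 30.0
```

Run:
```python
from arc import *
c=[np.array(p)/4-.4+[60,195] for p in((148,268),(220,220),(322,268))]
L,B,Rr=[ray("side",p,.049)[:2]*1e3-[1.9,-1.6] for p in c]; print(L,B,Rr,(L+Rr)/2, np.linalg.norm(L-B),np.linalg.norm(Rr-B))
# consistency of the plate edge in top vs box rim orientation; predicted top-fit rim corners in side crop
P=R.from_euler("z",2.1,degrees=True).apply(rect(.08,.05,.049))+[.6181+.0019,.241-.0016,0]; print(((project("side",P)-[60,195])*4).round())
```

```text
[651.60977993 265.16535771] [655.18206872 217.1768796 ] [576.17462818 215.69136859] [613.89220406 240.42836315] 48.121255987242826 79.02140472091973
[[136. 265.]
 [242. 316.]
 [318. 263.]
 [213. 216.]]
```

```bash
cat > rectfit.py <<'E'
from arc import *
def edge(a,b,n=40):
    C=rect(a,b,0)[:,:2]; return np.concatenate([C[i]+(C[(i+1)%4]-C[i])*np.linspace(.08,.92,n)[:,None] for i in range(4)]), np.repeat(np.array([[0,1],[-1,0],[0,-1],[1,0]]),n,0)
def rectfit(n,img,sizes,z,p0,yaw0,sides=(0,1,2,3),rng=6):
    g=cv2.GaussianBlur(img.astype(np.float32),(0,0),.7); sel=np.concatenate([np.arange(40*s,40*s+40) for s in sides])
    def cost(v):
        t=0
        for a,b in sizes:
            E,N=edge(a,b); E,N=E[sel],N[sel]; Q=[]
            for e in(.0012,-.0012):
                P=np.c_[E+e*N,np.full(len(E),z)]; P=R.from_euler("z",v[2],degrees=True).apply(P)+[v[0]/1e3,v[1]/1e3,0]
                uv=project(n,P).astype(np.float32); Q.append(cv2.remap(g,uv[None,:,0].copy(),uv[None,:,1].copy(),cv2.INTER_LINEAR)[0])
            t-=np.minimum(np.abs(Q[0]-Q[1]).max(-1),60).mean()
        return t
    v0=np.array([p0[0]*1e3,p0[1]*1e3,yaw0])
    b=min((cost(v0+[i,j,k]),i,j,k) for i in range(-rng,rng+1) for j in range(-rng,rng+1) for k in(-3,-1.5,0,1.5,3))
    r=minimize(cost,v0+b[1:],method="Nelder-Mead",options=dict(initial_simplex=v0+b[1:]+np.array([[0,0,0],[.7,0,0],[0,.7,0],[0,0,1]]))); return r.x.round(1),round(r.fun,1)
E
python3 - <<'E'
from rectfit import *
for n in("side0","top0"):
    im=cv2.imread(f"pics/{n}.png"); m=n[:-1]
    for s in([(.08,.05)],[(.08,.05),(.072,.042)]): print(n,rectfit(m,im,s,.049,(.616,.24),2))
s0=cv2.imread("pics/side0.png"); t0=cv2.imread("pics/top0.png")
print("lid side",rectfit("side",s0,[(.086,.056)],.009,(.467,-.242),-26.7),"top",rectfit("top",t0,[(.086,.056)],.009,(.467,-.242),-26.7))
E
```

```text
side0 (array([618.9, 238.2,   3.1]), np.float64(-35.0))
side0 (array([622.1, 238.5,   2.9]), np.float64(-51.3))
top0 (array([614.4, 236.1,   1.9]), np.float64(-26.9))
top0 (array([614.2, 236.3,   3.3]), np.float64(-53.0))
lid side (array([ 466. , -240.1,  -27. ]), np.float64(-43.4)) top (array([ 465.3, -240.9,  -26.8]), np.float64(-48.3))
```

Run:
```python
from rectfit import *
def panel(n,f,q,w,h,k,bias):
    im=cv2.imread(f"pics/{f}.png"); b=cv2.resize(im[q[1]:q[1]+h,q[0]:q[0]+w],None,fx=k,fy=k,interpolation=cv2.INTER_CUBIC)
    for c,col in(((.6181,.241),(0,0,255)),((.614,.2405),(0,200,0))):
        P=R.from_euler("z",2.2,degrees=True).apply(rect(.08,.05,.049))+[c[0]+bias[0],c[1]+bias[1],0]
        cv2.polylines(b,[np.round((project(n,P)-q+.5)*k*16).astype(int)],True,col,1,cv2.LINE_AA,4)
    return b
a=panel("side","side0",(90,243),60,46,12,(.0019,-.0016)); t=panel("top","top0",(112,132),46,50,11,(0,0))
H=max(a.shape[0],t.shape[0]); c=np.zeros((H,a.shape[1]+t.shape[1],3),np.uint8); c[:a.shape[0],:a.shape[1]]=a; c[:t.shape[0],a.shape[1]:]=t
s=800/c.shape[1]; cv2.imwrite("pics/boxcmp.png",cv2.resize(c,None,fx=s,fy=s));
```

```text
(no output)
```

View pics/boxcmp.png

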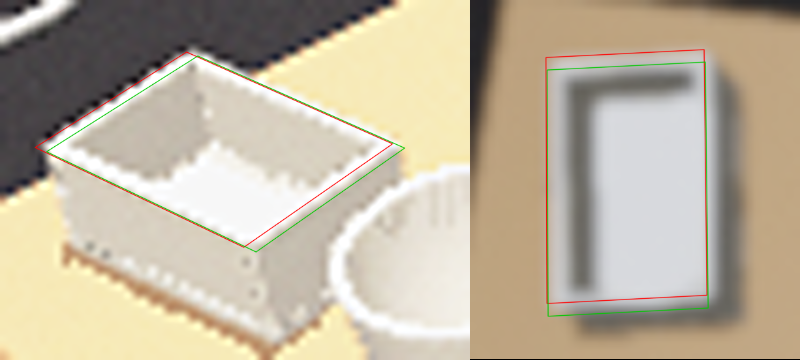

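The box rim lies between the two hypotheses, so I'll take the centre as about (616.2, 240.2) with yaw 2.2. That is well inside the ±5 mm play. Next I'll lift and turn the lid, then carry it over.

Request:
play_rows:
  motion:
    - {"x": 0, "y": 0, "z": -0.4, "rx": 0, "ry": 0, "rz": 0}
    - {"x": 0, "y": 0, "z": -1, "rx": 0, "ry": 0, "rz": 0}
    - {"x": 0, "y": 0, "z": -1, "rx": 0, "ry": 0, "rz": 0}
    - {"x": 0, "y": 0, "z": -0.225, "rx": 0, "ry": 0, "rz": -0.903}
    - {"x": 0, "y": 0, "z": -0.225, "rx": 0, "ry": 0, "rz": -0.903}
    - {"x": 0, "y": 0, "z": -0.225, "rx": 0, "ry": 0, "rz": -0.903}
    - {"x": 0, "y": 0, "z": -0.225, "rx": 0, "ry": 0, "rz": -0.903}
    - {"x": 0, "y": 0, "z": -0.225, "rx": 0, "ry": 0, "rz": -0.903}
    - {"x": 0, "y": 0, "z": -0.225, "rx": 0, "ry": 0, "rz": -0.903}
    - {"x": 0, "y": 0, "z": -0.225, "rx": 0, "ry": 0, "rz": -0.903}
    - {"x": 0, "y": 0, "z": -0.225, "rx": 0, "ry": 0, "rz": -0.903}
    - {"x": 0, "y": 0, "z": 0, "rx": 0, "ry": 0, "rz": 0}
    - {"x": 0, "y": 0, "z": 0, "rx": 0, "ry": 0, "rz": 0}

```text
clock: 39.55
tool_pos: [0.4651, -0.2405, 0.0833]
orientation: [180.0, 0.0, -177.9]
force: [-0.4, 0.1, -1.5]
opening: 0.0094
gripper_force: 30.0
```

Request:
play_rows:
  motion:
    - {"x": -0.338, "y": 0.949, "z": 0, "rx": 0, "ry": 0, "rz": 0}
    - {"x": -0.338, "y": 0.949, "z": 0, "rx": 0, "ry": 0, "rz": 0}
    - {"x": -0.338, "y": 0.949, "z": 0, "rx": 0, "ry": 0, "rz": 0}
    - {"x": -0.338, "y": 0.949, "z": 0, "rx": 0, "ry": 0, "rz": 0}
    - {"x": -0.338, "y": 0.949, "z": 0, "rx": 0, "ry": 0, "rz": 0}
    - {"x": -0.338, "y": 0.949, "z": 0, "rx": 0, "ry": 0, "rz": 0}
    - {"x": -0.338, "y": 0.949, "z": 0, "rx": 0, "ry": 0, "rz": 0}
    - {"x": -0.338, "y": 0.949, "z": 0, "rx": 0, "ry": 0, "rz": 0}
    - {"x": -0.338, "y": 0.949, "z": 0, "rx": 0, "ry": 0, "rz": 0}
    - {"x": -0.338, "y": 0.949, "z": 0, "rx": 0, "ry": 0, "rz": 0}
    - {"x": -0.338, "y": 0.949, "z": 0, "rx": 0, "ry": 0, "rz": 0}
    - {"x": -0.338, "y": 0.949, "z": 0, "rx": 0, "ry": 0, "rz": 0}
    - {"x": -0.338, "y": 0.949, "z": 0, "rx": 0, "ry": 0, "rz": 0}
    - {"x": -0.338, "y": 0.949, "z": 0, "rx": 0, "ry": 0, "rz": 0}
    - {"x": -0.338, "y": 0.949, "z": 0, "rx": 0, "ry": 0, "rz": 0}
    - {"x": -0.338, "y": 0.949, "z": 0, "rx": 0, "ry": 0, "rz": 0}
    - {"x": -0.338, "y": 0.949, "z": 0, "rx": 0, "ry": 0, "rz": 0}
    - {"x": -0.338, "y": 0.949, "z": 0, "rx": 0, "ry": 0, "rz": 0}
    - {"x": -0.338, "y": 0.949, "z": 0, "rx": 0, "ry": 0, "rz": 0}
    - {"x": -0.338, "y": 0.949, "z": 0, "rx": 0, "ry": 0, "rz": 0}

```text
clock: 42.05
tool_pos: [0.6164, 0.2417, 0.0832]
orientation: [-180.0, -0.0, -177.8]
force: [-0.0, -0.5, -0.6]
opening: 0.0095
gripper_force: 30.0
```

Request:
play_rows:
  motion:
    - {"x": 0, "y": 0, "z": 0.4, "rx": 0, "ry": 0, "rz": 0}
    - {"x": 0, "y": 0, "z": 0.4, "rx": 0, "ry": 0, "rz": 0}
    - {"x": 0, "y": 0, "z": 0, "rx": 0, "ry": 0, "rz": 0}
    - {"x": 0, "y": 0, "z": 0, "rx": 0, "ry": 0, "rz": 0}

```text
clock: 42.55
tool_pos: [0.6159, 0.2395, 0.0634]
orientation: [-180.0, -0.0, -177.8]
force: [0.6, 0.6, -0.6]
opening: 0.0098
gripper_force: 30.0
```

Run:
```python
from rectfit import *
from plant import ctrl
o=ctrl.get_obs(); p=o["tool_pos"]; print(p.round(4),o["orientation"].round(1)); z=p[2]+.0216
s=cams.snapshot("side"); cv2.imwrite("pics/side11.png",s)
for sd in((0,1,2,3),(0,3),(0,1,2),(0,2)): print(sd,rectfit("side",s,[(.086,.056)],z+.009,p[:2],2.2,sd,4),rectfit("side",s,[(.086,.056)],z+.004,p[:2],2.2,sd,4))
```

```text
[0.6159 0.2395 0.0634] [-180.    -0.  -177.8]
(0, 1, 2, 3) (array([618.2, 238.6,   2.1]), np.float64(-33.5)) (array([617.7, 234.4,   2.4]), np.float64(-27.2))
(0, 3) (array([618.9, 239.7,   4.4]), np.float64(-38.3)) (array([616.6, 234.7,   1.9]), np.float64(-28.3))
(0, 1, 2) (array([617.7, 238.5,   2. ]), np.float64(-35.1)) (array([618.3, 234.4,   2.5]), np.float64(-33.0))
(0, 2) (array([611.1, 238.3,   2. ]), np.float64(-43.7)) (array([619.9, 234.5,   2.8]), np.float64(-41.9))
```

The held lid reads (618.0, 238.6, yaw 2.1) and the crucible (618.9, 238.2, yaw 3.1) in the same camera, so they are aligned. Lowering now.

Request:
play_rows:
  motion:
    - {"x": 0, "y": 0, "z": 0.4, "rx": 0, "ry": 0, "rz": 0}
    - {"x": 0, "y": 0, "z": 0.4, "rx": 0, "ry": 0, "rz": 0}
    - {"x": 0, "y": 0, "z": 0.3, "rx": 0, "ry": 0, "rz": 0}
    - {"x": 0, "y": 0, "z": 0.2, "rx": 0, "ry": 0, "rz": 0}
    - {"x": 0, "y": 0, "z": 0.12, "rx": 0, "ry": 0, "rz": 0}
    - {"x": 0, "y": 0, "z": 0.06, "rx": 0, "ry": 0, "rz": 0}
    - {"x": 0, "y": 0, "z": 0.04, "rx": 0, "ry": 0, "rz": 0}
    - {"x": 0, "y": 0, "z": 0.03, "rx": 0, "ry": 0, "rz": 0}
    - {"x": 0, "y": 0, "z": 0, "rx": 0, "ry": 0, "rz": 0}

```text
clock: 43.72
tool_pos: [0.6159, 0.2401, 0.0246]
orientation: [180.0, 0.0, -177.8]
force: [0.2, -0.1, -0.6]
opening: 0.0099
gripper_force: 30.0
```

Request:
play_rows:
  motion:
    - {"x": 0, "y": 0, "z": 0.02, "rx": 0, "ry": 0, "rz": 0}
    - {"x": 0, "y": 0, "z": 0, "rx": 0, "ry": 0, "rz": 0}

```text
clock: 43.98
tool_pos: [0.6159, 0.2401, 0.024]
orientation: [180.0, 0.0, -177.8]
force: [0.3, 0.4, -0.9]
opening: 0.0095
gripper_force: 30.0
```

Request:
play_rows:
  motion:
    - {"x": 0, "y": 0, "z": 0.02, "rx": 0, "ry": 0, "rz": 0}
    - {"x": 0, "y": 0, "z": 0, "rx": 0, "ry": 0, "rz": 0}

```text
clock: 44.22
tool_pos: [0.6159, 0.2401, 0.0235]
orientation: [-180.0, -0.0, -177.8]
force: [0.1, 0.5, -0.4]
opening: 0.0098
gripper_force: 30.0
```

Request:
play_rows:
  motion:
    - {"x": 0, "y": 0, "z": 0.015, "rx": 0, "ry": 0, "rz": 0}
    - {"x": 0, "y": 0, "z": 0, "rx": 0, "ry": 0, "rz": 0}

```text
clock: 44.48
tool_pos: [0.6159, 0.24, 0.0234]
orientation: [180.0, 0.0, -177.8]
force: [-2.0, -0.6, 4.0]
opening: 0.0096
gripper_force: 30.0
```

Request:
play_rows:
  motion:
    - {"x": 0, "y": 0, "z": -0.01, "rx": 0, "ry": 0, "rz": 0}
    - {"x": 0, "y": 0, "z": 0, "rx": 0, "ry": 0, "rz": 0}
    - {"x": 0, "y": 0, "z": 0, "rx": 0, "ry": 0, "rz": 0}
    - {"x": 0, "y": 0, "z": -0.2, "rx": 0, "ry": 0, "rz": 0}
    - {"x": 0, "y": 0, "z": -0.8, "rx": 0, "ry": 0, "rz": 0}
    - {"x": 0, "y": 0, "z": -1, "rx": 0, "ry": 0, "rz": 0}
    - {"x": 0, "y": 0, "z": -1, "rx": 0, "ry": 0, "rz": 0}
    - {"x": 0, "y": -0.9, "z": -0.5, "rx": 0, "ry": 0, "rz": 0}
    - {"x": 0, "y": -1, "z": 0, "rx": 0, "ry": 0, "rz": 0}
    - {"x": 0, "y": -1, "z": 0, "rx": 0, "ry": 0, "rz": 0}
    - {"x": 0, "y": -1, "z": 0, "rx": 0, "ry": 0, "rz": 0}
    - {"x": 0, "y": -1, "z": 0, "rx": 0, "ry": 0, "rz": 0}
    - {"x": 0, "y": -1, "z": 0, "rx": 0, "ry": 0, "rz": 0}
    - {"x": 0, "y": -1, "z": 0, "rx": 0, "ry": 0, "rz": 0}
    - {"x": 0, "y": -1, "z": 0, "rx": 0, "ry": 0, "rz": 0}
    - {"x": 0, "y": -1, "z": 0, "rx": 0, "ry": 0, "rz": 0}
    - {"x": 0, "y": -1, "z": 0, "rx": 0, "ry": 0, "rz": 0}
    - {"x": 0, "y": -1, "z": 0, "rx": 0, "ry": 0, "rz": 0}
    - {"x": 0, "y": -1, "z": 0, "rx": 0, "ry": 0, "rz": 0}
    - {"x": 0, "y": 0, "z": 0, "rx": 0, "ry": 0, "rz": 0}
  fingers: -0.1

```text
clock: 46.98
tool_pos: [0.6268, -0.0597, 0.1105]
orientation: [-180.0, -0.0, -177.9]
force: [-0.5, -0.7, -0.1]
opening: 0.0397
gripper_force: 0.0
```

Run:
```python
from rectfit import *
s=cams.snapshot("side"); cv2.imwrite("pics/side12.png",s); t=cams.snapshot("top"); cv2.imwrite("pics/top12.png",t)
print("box lid side",rectfit("side",s,[(.086,.056)],.054,(.618,.239),2.2)); 
a=cv2.resize(s[200:300,70:230],None,fx=5,fy=5,interpolation=cv2.INTER_CUBIC); cv2.imwrite("pics/final.png",a)
```

```text
box lid side (array([618.2, 238.7,   2.2]), np.float64(-38.0))
```

View pics/final.png

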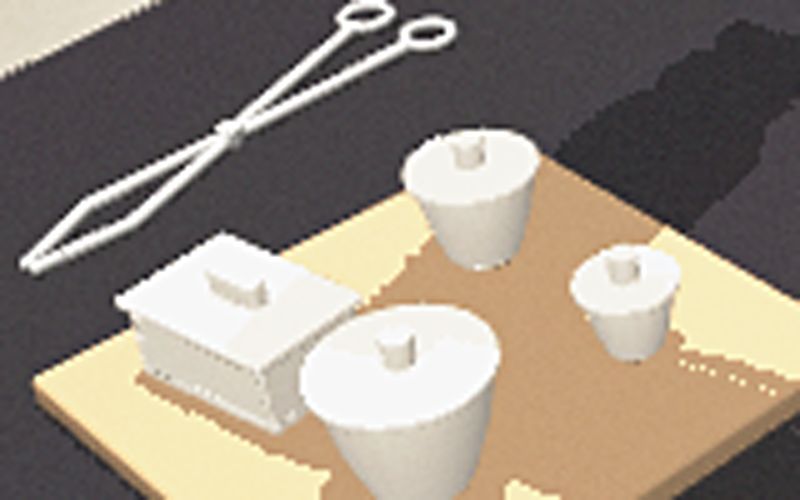

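All four lids sit level and centred: box (238,295), medium (470,165), large (400,365) and small (625,278) in the crop. The crucibles have not moved and the gripper is clear, so I'm handing in the job.

```bash
python3 -c "
from plant import workorder
print(workorder.close_job())"
```

```text
the job is handed in; nothing more can be done
None
```

All four lids are on their matching crucibles, level and centred to within about 1.5 mm by the side camera, and the job was handed in at about 47 s; no verdict came back.

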